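Pin the swing-out dose rack and fill it by size

ROBOT

A 7-joint arm with a two-finger parallel gripper is mounted at the origin on the work surface. World frame = base frame: x ahead of the robot, y to its left, z up, the work surface at z = 0. Lengths are in m, angles in rad, forces in N, time in s.
With the tool pointing down it reaches from about 0.425 to 1.025 m from the base axis. Payload 9.4 kg.
Tool frame: the origin (TCP) lies on the mounting face of the last link; the fingertips stand 173 mm ahead of it and the grasp point (between the pads) lies 155 mm ahead of it; z points along the fingers, y is the direction in which the jaws open and shut (so a half turn about z gives the same grasp; the last joint's range is limited). The gripper opens to 85 mm and grips with 20 to 120 N. Pads are 22 mm wide; open, the fingers measure 114 mm over their backs; the gripper's body (76 mm by 85 mm) begins 54 mm behind the grasp point. The pads swing forward as they close: fully open they stand 13 mm farther back than shut.
Start: joints at [1.218, 0.599, -0.003, 1.599, 0.002, 0.943, -0.08], TCP at [0.197, -0.698, 0.405] pointing down, gripper open.
Joint ranges: [-2.57, 2.57], [-0.35, 1.97], [-1.29, 1.29], [0.11, 2.56], [-1.05, 4.19], [0.11, 1.86], [-2.63, 2.63]. Speed limits (rad/s): [2.22, 2.22, 3.01, 3.01, 3.14, 3.14, 3.14].

INTERFACE

Orientations are given as a rotation vector (axis times angle).
In Python, from station import * gives the robot as it stands. The module is installed in compiled form; this text tells all that it offers.
- The arm moves only by the tool step_arm, never from a script. Its argument "rows" is a list of rows, each a list of 7 numbers: the shift along the tool's x, y, z in mm, then the turn, a rotation vector about the tool's x, y, z in rad, then the finger opening in mm, from 0 to 85.4. In form: [[tx, ty, tz, ax, ay, az, jaw], ...]. A call has 1 to 5 rows; each row shifts and turns the commanded pose from where the row before left it, along the tool's axes as they then stand; what a row does not reach is not made up. A row lasts 1/10 s, in which the tool goes at most 50 mm and 8.59 degrees, less where a joint would pass 70% of its speed; a pose out of reach is approached as far as the arm can. A call is refused whole if a number of a shift passes 50 or a number of a turn 0.15, either way. A call with a gripper value outside its range is refused whole. The fingers move at their own pace and stop on an object; the grip force is fixed at half the most. Time passes only in rows, so rows that do not move let the fingers close. It gives the time, the measured TCP pose, the force and the opening at its end, in the units of the state.
- get_obs(): the state, without advancing time (a new reading comes with each control period).
- snapshot(name): name is "scene" or "top" or "wrist"; returns a dict with "image" (400x640x3 uint8, blue, green, red), "intrinsics" (3x3 intrinsics, pixels), "pose" (4x4, takes a point from camera to world coordinates); the wrist camera has in their place "tool_from_camera" (4x4, takes a point from camera to tool coordinates, whose origin is the TCP and whose axes are the flange's). Camera axes: x right, y down, z forward; pixel columns grow to the right and rows downward; lengths in m; the calibration is good to about 2 mm. The wrist camera is an equidistant fisheye: a pixel r from the principal point sees the ray r / f radians off the axis. A picture is of the moment at which its call begins: read the wrist's pose just before it. There is no depth.
- finish_job(): hands the job in, once; it reports no verdict.
The state is a dict: "t": time; "q": joint angles; "joint_velocities": joint speeds; "joint_torque": joint torques, N m; "eef_pos": TCP position; "orientation": TCP orientation; "force": force on the tool from outside, world axes, zero at the start; "torque": the same for the moment, N m; "gripper_width": finger opening in m.
Only numpy, scipy, OpenCV 4.12 (cv2) and the standard library are available. Lean on these libraries where they do the work, as an engineer would, in place of code of your own. Each camera call takes 0.05 s, during which the arm holds its last target.

TASK

Swing the walnut dose rack, which has a steel knob at its free end, fully home so that the steel lug's eye lines up in the fork, and lock it there by taking the headed pin from its oak stand and pushing it down through fork and lug until its head rests on the fork. Only then put every sealed dose canister on the counter upright and fully down into the rack hole that matches its diameter; there may be three to five canisters and one of them may get bumped aside on the way. Leave the cups, tamper, spoon and portafilter where they are.

Things in the scene. Friction and masses are not known exactly. Their poses are not given: they have to be found in the camera images.
- rack (a joint): angle of the hinged rack, rad. 0 = swung home against its stop (lug eye in line with the fork holes); grows as the free end swings out towards the robot (clockwise seen from above); it stays where it is left (friction about 0.12 N m). Starts 0.22 to 0.42, mechanical limit 0.9.
- dock: fixed steel dock on the counter: a hinge post at its left (+y) end, a rail 12 mm tall along its back (x = 48 to 62 mm), a fork at its right (-y) end. Origin on the counter midway between hinge and fork, axes: +y from fork to hinge, +x away from the robot, z up. The hinge axis is vertical at y = +149 mm, the fork holes at y = -149 mm, both at x = 0.
- rack_hinge (a point): point on the rack's vertical hinge axis at the height of the rack's top face (49 mm above the counter).
- rack_knob (a point): centre of the upright steel knob (16 mm diameter, 40 mm tall, standing on the rack's top face, 49 to 89 mm above the counter) at the rack's free end, 262 mm from the hinge axis: the grip for swinging the rack.
- lug_eye (a point): top centre of the eye (13 mm hole) in the rack's flat steel lug, 298 mm from the hinge; lug 8 mm thick, 24 to 32 mm above the counter. With the rack home the lug lies between the fork's two level plates with its eye in line with their holes.
- fork_mouth (a point): centre of the hole mouth (13 mm, vertical) in the top face of the fork's upper plate, 44 mm above the counter. Fork: two level plates 36 mm wide, 9 mm thick (12 to 21 and 35 to 44 mm above the counter), same hole in both, open towards the robot, joined behind by a column no taller than the upper plate; below the lower plate is only the counter.
- pin_center (a point): steel headed pin, centre of its length (33 mm above its point); z axis along the pin, head up. Shank 10 mm diameter and 36 mm long with a tapered point; head a 22 mm diameter, 30 mm tall cylinder, whose centre is 18 mm above this point and whose underside is 3 mm above it. Seated in the fork, the underside of the head rests on the upper plate, so this point is 41 mm above the counter. Mass 70 g. At the start it stands upright in the oak stand.
- pinstand: fixed oak block 55 x 55 x 40 mm with a 15 mm vertical hole through its middle that holds the pin at the start, head resting on its top. Origin: centre of its underside.
- hole1 (a point): centre of the mouth of rack hole 1 of 5 in the rack's top face (49 mm above the counter), for the 44 mm canister: 47 mm diameter, 30 mm deep, flat floor, mouth chamfered 2 mm. Row from hinge (widest) to knob (narrowest). Axes of the rack: x across it (away from the robot when home), y along it towards the hinge, z up. The rack is a walnut block 72 mm across, 256 mm long.
- hole2 (a point): centre of the mouth of rack hole 2 of 5 in the rack's top face (49 mm above the counter), for the 38 mm canister: 41 mm diameter, 30 mm deep, flat floor, mouth chamfered 2 mm. Row from hinge (widest) to knob (narrowest). Axes of the rack: x across it (away from the robot when home), y along it towards the hinge, z up. The rack is a walnut block 72 mm across, 256 mm long.
- hole3 (a point): centre of the mouth of rack hole 3 of 5 in the rack's top face (49 mm above the counter), for the 32 mm canister: 35 mm diameter, 30 mm deep, flat floor, mouth chamfered 2 mm. Row from hinge (widest) to knob (narrowest). Axes of the rack: x across it (away from the robot when home), y along it towards the hinge, z up. The rack is a walnut block 72 mm across, 256 mm long.
- hole4 (a point): centre of the mouth of rack hole 4 of 5 in the rack's top face (49 mm above the counter), for the 26 mm canister: 29 mm diameter, 30 mm deep, flat floor, mouth chamfered 2 mm. Row from hinge (widest) to knob (narrowest). Axes of the rack: x across it (away from the robot when home), y along it towards the hinge, z up. The rack is a walnut block 72 mm across, 256 mm long.
- hole5 (a point): centre of the mouth of rack hole 5 of 5 in the rack's top face (49 mm above the counter), for the 20 mm canister: 23 mm diameter, 30 mm deep, flat floor, mouth chamfered 2 mm. Row from hinge (widest) to knob (narrowest). Axes of the rack: x across it (away from the robot when home), y along it towards the hinge, z up. The rack is a walnut block 72 mm across, 256 mm long.
- canister1_center (a point): sealed dose canister, 44 mm diameter, 70 mm tall: upright cylinder of cobalt glass with a screwed steel lid and a heavy 10 mm steel foot of the same diameter, so its weight is low down; centre, half-way up (35 mm); z axis along it, lid up. 15 to 200 g. Standing in its hole this point is 5 mm above the hole's mouth. May be absent.
- canister2_center (a point): sealed dose canister, 38 mm diameter, 70 mm tall: upright cylinder of cobalt glass with a screwed steel lid and a heavy 10 mm steel foot of the same diameter, so its weight is low down; centre, half-way up (35 mm); z axis along it, lid up. 15 to 200 g. Standing in its hole this point is 5 mm above the hole's mouth. May be absent.
- canister3_center (a point): sealed dose canister, 32 mm diameter, 70 mm tall: upright cylinder of cobalt glass with a screwed steel lid and a heavy 10 mm steel foot of the same diameter, so its weight is low down; centre, half-way up (35 mm); z axis along it, lid up. 15 to 200 g. Standing in its hole this point is 5 mm above the hole's mouth. May be absent.
- canister4_center (a point): sealed dose canister, 26 mm diameter, 70 mm tall: upright cylinder of cobalt glass with a screwed steel lid and a heavy 10 mm steel foot of the same diameter, so its weight is low down; centre, half-way up (35 mm); z axis along it, lid up. 15 to 200 g. Standing in its hole this point is 5 mm above the hole's mouth. May be absent.
- canister5_center (a point): sealed dose canister, 20 mm diameter, 70 mm tall: upright cylinder of cobalt glass with a screwed steel lid and a heavy 10 mm steel foot of the same diameter, so its weight is low down; centre, half-way up (35 mm); z axis along it, lid up. 15 to 200 g. Standing in its hole this point is 5 mm above the hole's mouth. May be absent.
- cups: bystander: three stacked white demitasse cups, 60 mm across, 136 mm tall. Origin: its underside.
- tamper: bystander: tamper, steel foot 54 mm across, walnut handle, 66 mm tall, standing among the canisters. Origin: its underside.
- spoon: bystander: walnut-handled spoon about 180 mm long lying flat along its x. Origin: its underside.
- portafilter: bystander: steel portafilter, 76 mm basket 40 mm tall, walnut handle reaching 185 mm from the basket's axis along its x. Origin: its underside.
Things that resemble listed ones, but are neither listed nor needed, are in the scene too. What is shaped like the part that bears canister5_center but pink is not meant.

How it is judged:
By the outcome, as a careful person would: the job done as asked, in the order asked, and still so for the second after the job is handed in, with the robot touching nothing.
Of canister1, canister2, canister3, canister4, canister5 only 3 to 5 are there at a start; the rules pass over those that are not, and their reading is None.
At some moment in a run one of canister1, canister2, canister3 may be knocked a few centimetres aside while the robot is not near it.
It also fails if it takes over 210 s, if anything falls off the work surface, if the arm or the gripper's body presses on something with over 40 N, if the wrist force passes 120 N, or if a joint passes its speed limit or range.

## Working session

There is one attempt and no reset: what is moved stays moved. The work goes in short steps, Python scripts to look and compute and a tool call to move; the robot and the scene stay as the last step left them, time stands still between calls to the robot, and variables do not carry over. Pictures are saved under pics/ and viewed, and the job is handed in when it is done.

Besides the shell and the picture viewer there is one more tool, called after "Emit:" as a command line: name --pt "numbers of a row" for each row, then --argument value for the rest. step_arm: Moves the arm, as the interface text tells. Its arguments: {"type":"object","properties":{"rows":{"type":"array"}},"required":["rows"]}

```bash
mkdir -p pics; cat > h.py <<'E'
from station import *
import numpy as np, cv2
from scipy.spatial.transform import Rotation as R
def snap(n,f):
    s=snapshot(n); cv2.imwrite('pics/'+f+'.png',s['image']); return s
def ray(s,u,v):
    K=np.array(s['intrinsics']);P=np.array(s['pose'])
    d=np.linalg.inv(K)@[u,v,1]; return P[:3,3],P[:3,:3]@d
def at(s,u,v,z):
    o,d=ray(s,u,v); return o+d*(z-o[2])/d[2]
def proj(s,p):
    K=np.array(s['intrinsics']);P=np.array(s['pose'])
    c=P[:3,:3].T@(np.asarray(p)-P[:3,3]); c=K@c; return c[:2]/c[2]
def crop(s,f,u0,v0,u1,v1,k):
    im=s['image'][v0:v1,u0:u1]; cv2.imwrite('pics/'+f+'.png',cv2.resize(im,None,fx=k,fy=k,interpolation=cv2.INTER_CUBIC))
E
python3 - <<'E'
from h import *
for n in ['scene','top','wrist']:
    s=snap(n,n+'0'); print(n,np.round(s['intrinsics'],1).tolist(),np.round(s.get('pose',s.get('tool_from_camera')),3).tolist())
o=get_obs(); print({k:np.round(v,3).tolist() for k,v in o.items()})
E
```

```text
scene [[387.5, 0.0, 319.9], [0.0, 387.5, 200.7], [0.0, 0.0, 1.0]] [[-0.845, 0.387, -0.369, 0.955], [0.535, 0.621, -0.573, 0.631], [0.008, -0.682, -0.732, 0.85], [0.0, 0.0, 0.0, 1.0]]
top [[482.0, 0.0, 319.2], [0.0, 482.0, 200.0], [0.0, 0.0, 1.0]] [[0.03, -0.982, 0.188, 0.293], [-1.0, -0.027, 0.015, -0.003], [-0.01, -0.188, -0.982, 1.407], [0.0, 0.0, 0.0, 1.0]]
wrist [[309.7, 0.0, 323.4], [0.0, 309.7, 200.0], [0.0, 0.0, 1.0]] [[0.0, -0.958, -0.285, 0.073], [1.0, -0.0, 0.001, 0.001], [-0.001, -0.285, 0.958, 0.031], [0.0, 0.0, 0.0, 1.0]]
{'t': 0.15, 'q': [1.218, 0.6, -0.003, 1.6, 0.002, 0.943, -0.08], 'joint_velocities': [0.001, -0.002, -0.001, -0.002, 0.001, 0.001, -0.0], 'joint_torque': [0.004, -77.7, 1.567, -25.824, 0.012, 0.007, 0.0], 'eef_pos': [0.197, -0.697, 0.404], 'orientation': [-3.111, -0.432, 0.0], 'force': [0.084, -0.015, -0.079], 'torque': [0.007, -0.014, -0.021], 'gripper_width': 0.086}
```

View pics/scene0.png

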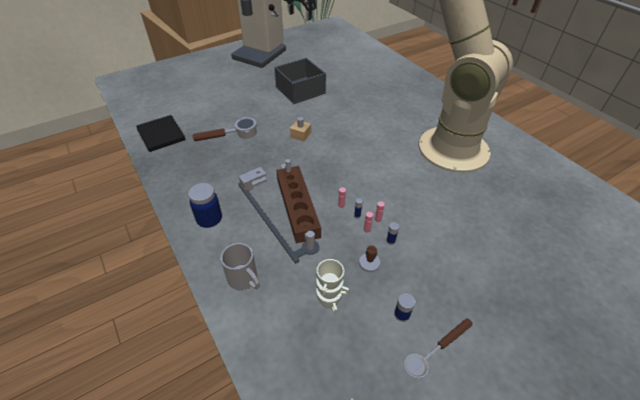

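View pics/top0.png

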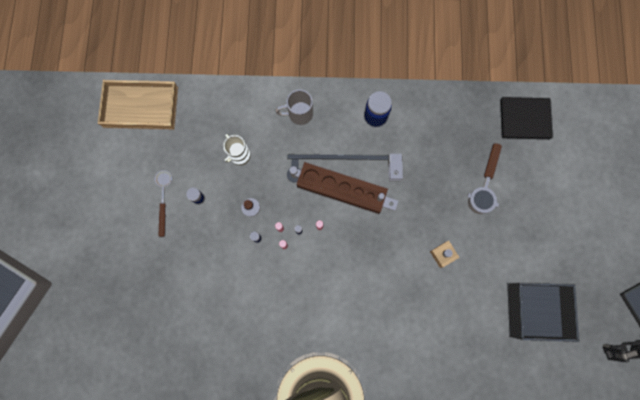

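View pics/wrist0.png

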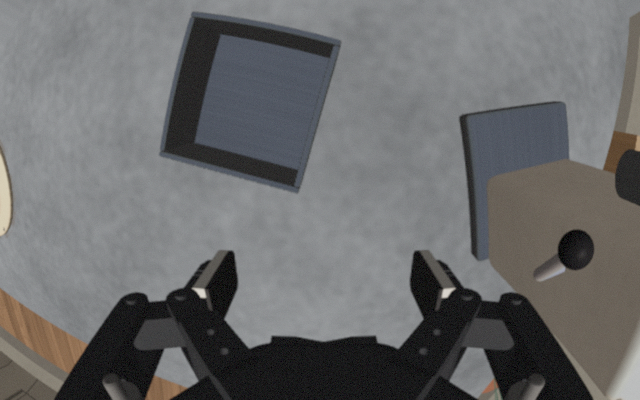

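```bash
python3 - <<'E'
from h import *
s=snap('top','t1'); crop(s,'t1a',270,140,430,230,5); crop(s,'t1b',140,140,340,260,4); crop(s,'t1c',420,220,480,280,8)
a=snap('scene','s1'); crop(a,'s1a',230,150,430,330,4)
E
```

```text
(no output)
```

View pics/t1a.png

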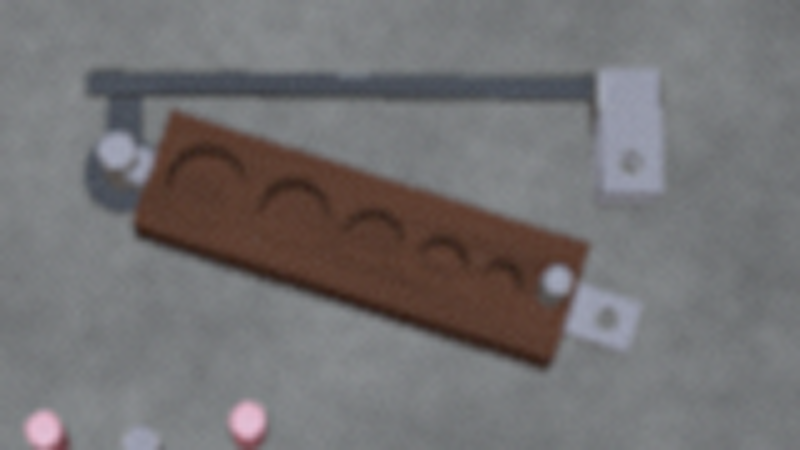

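View pics/t1b.png

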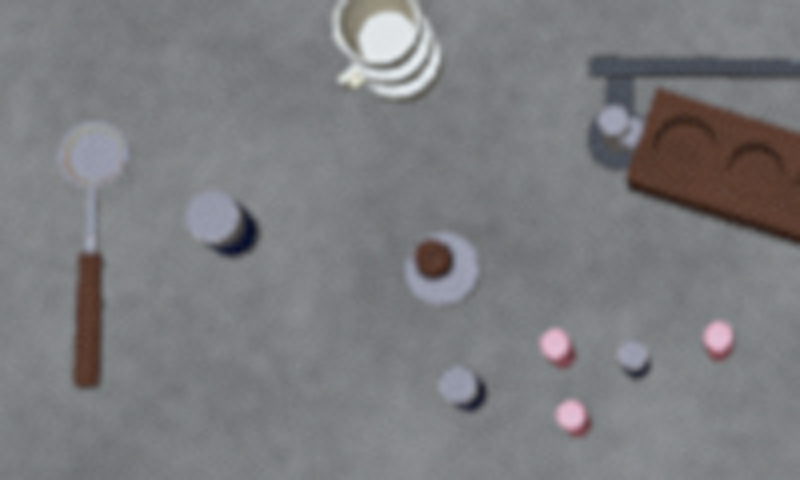

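View pics/t1c.png

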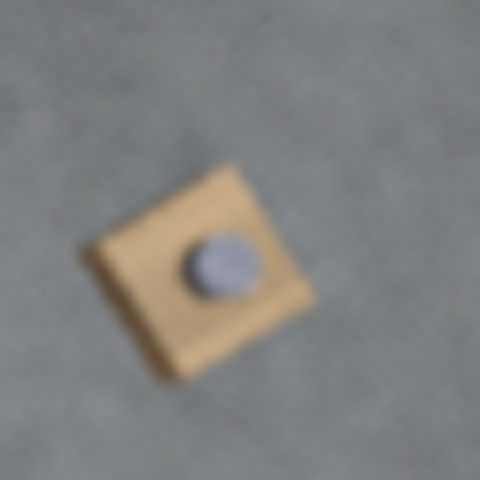

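View pics/s1a.png

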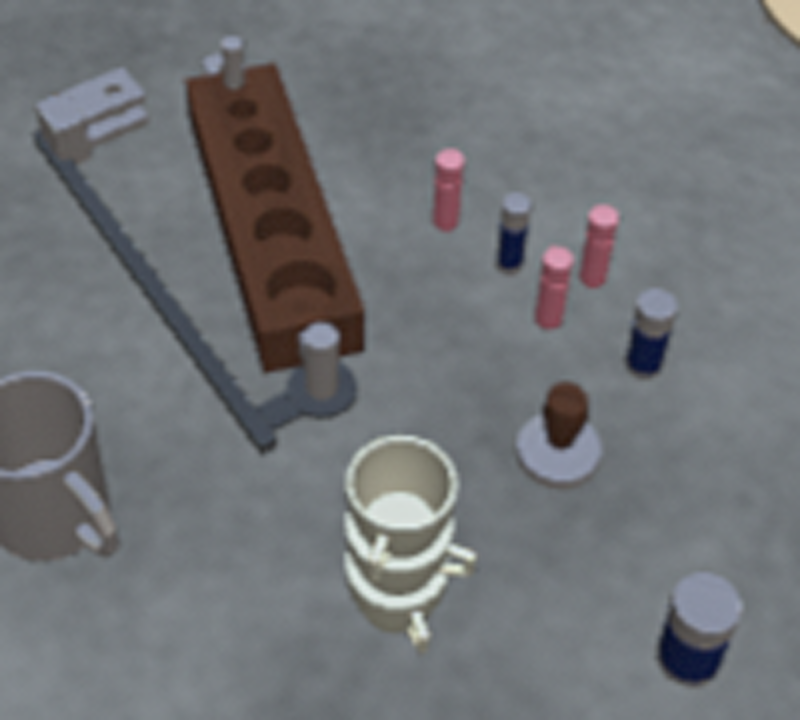

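```bash
python3 - <<'E'
from h import *
t=snapshot('top'); a=snapshot('scene')
def T(x,y,k,ou,ov,z): return at(t,x/k-.5+.5/k+ou,y/k-.5+.5/k+ov,z)
def S(x,y,z): return at(a,x/4-.375+230,y/4-.375+150,z)
for n,p in dict(fork=T(632,161,5,270,140,.044),knob=T(557,280,5,270,140,.089),eye=T(607,318,5,270,140,.032),
 railL=T(88,83,5,270,140,.012),railR=T(596,90,5,270,140,.012),A=T(213,217,4,140,140,.07),B=T(459,385,4,140,140,.07),C=T(632,357,4,140,140,.07),
 pin=T(227,266,8,420,220,.073), tamp=T(442,270,4,140,140,.01),
 pk1=T(555,345,4,140,140,.07),pk2=T(571,416,4,140,140,.07),pk3=T(717,337,4,140,140,.07),
 sfork=S(114,90,.044),sknob=S(232,43,.089),sA=S(706,603,.07),sB=S(657,306,.07),sC=S(516,203,.07),
 Aw=T(213+28,217,4,140,140,.07)-T(213-28,217,4,140,140,.07)).items(): print(n,np.round(p,4))
print('spin',at(a,300.5,122,.073))
crop(a,'s2',280,105,320,145,12)
crop(a,'s3',230,150,320,250,8)
E
```

```text
fork [ 0.6439 -0.2029  0.044 ]
knob [ 0.5629 -0.1546  0.089 ]
eye [ 0.5529 -0.1902  0.032 ]
railL [0.6915 0.1184 0.012 ]
railR [ 0.6954 -0.1861  0.012 ]
A [0.5569 0.3766 0.07  ]
B [0.4424 0.1952 0.07  ]
C [0.4655 0.0753 0.07  ]
pin [ 0.4106 -0.3414  0.073 ]
tamp [0.5337 0.2213 0.01  ]
pk1 [0.4724 0.1295 0.07  ]
pk2 [0.423  0.1161 0.07  ]
pk3 [0.4812 0.0164 0.07  ]
sfork [ 0.6437 -0.2009  0.044 ]
sknob [ 0.5641 -0.1545  0.089 ]
sA [0.5599 0.3772 0.07  ]
sB [0.4458 0.1976 0.07  ]
sC [0.4693 0.0751 0.07  ]
Aw [ 0.0011 -0.0398  0.    ]
spin [ 0.42338652 -0.31990886  0.073     ]
```

View pics/s2.png

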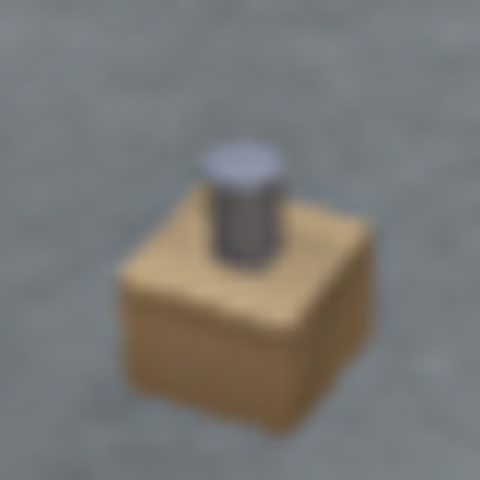

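View pics/s3.png

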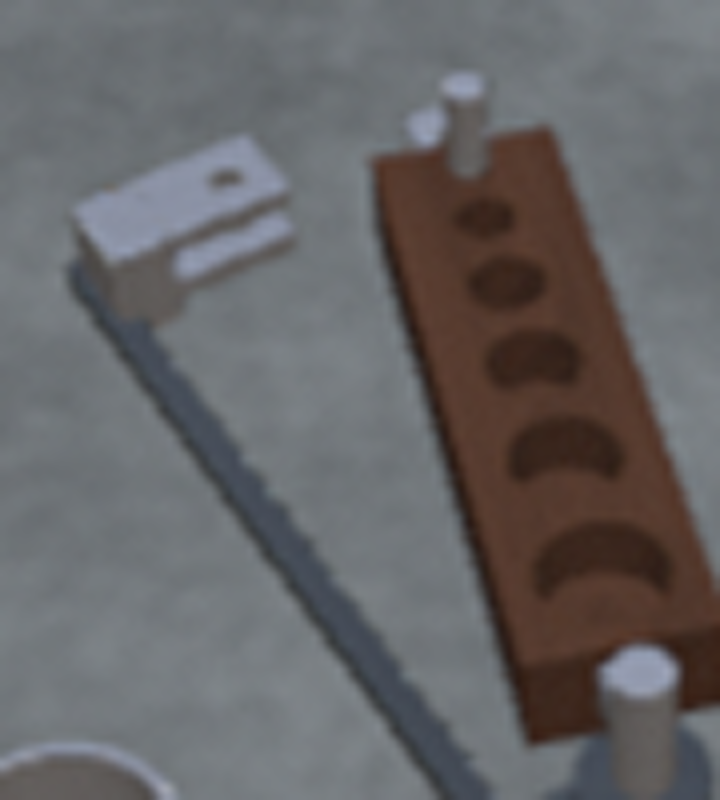

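```bash
cat >> h.py <<'E'
def rot(o): return R.from_rotvec(o['orientation']).as_matrix()
def plan(g,yaw,jaw,vmax=45,wmax=.14,off=.155):
    """target grasp point g (world), tool x yaw; straight-down tool"""
    o=get_obs(); M=rot(o); p=np.array(o['eef_pos'])
    Mt=np.array([[np.cos(yaw),np.sin(yaw),0],[np.sin(yaw),-np.cos(yaw),0],[0,0,-1.]])
    tgt=np.array(g,float)+[0,0,off]
    rv=R.from_matrix(M.T@Mt).as_rotvec(); d=tgt-p
    n=int(max(1,np.ceil(np.linalg.norm(d)*1000/vmax),np.ceil(np.linalg.norm(rv)/wmax)))
    print('at',np.round(p,4),'grasp',np.round(p+M[:,2]*off,4),'yaw',round(np.arctan2(M[1,0],M[0,0]),3),'w',round(o['gripper_width'],4),'F',np.round(o['force'],1),'t',o['t'])
    pos=p.copy();Mc=M.copy()
    for i in range(n):
        sh=np.round(Mc.T@((tgt-pos)/(n-i))*1000,1); rr=np.round(R.from_matrix(Mc.T@Mt).as_rotvec()/(n-i),3)
        pos=pos+Mc@sh/1000; Mc=Mc@R.from_rotvec(rr).as_matrix()
        print([*(sh+0).tolist(),*(rr+0).tolist(),jaw])
def wray(s,o,u,v):
    K=np.array(s['intrinsics']);T=np.array(s['tool_from_camera'])
    x=(u-K[0,2])/K[0,0];y=(v-K[1,2])/K[1,1];r=np.hypot(x,y)+1e-12
    d=np.array([np.sin(r)*x/r,np.sin(r)*y/r,np.cos(r)])
    M=rot(o); return np.array(o['eef_pos'])+M@T[:3,3],M@T[:3,:3]@d
def wat(s,o,u,v,z):
    p,d=wray(s,o,u,v); return p+d*(z-p[2])/d[2]
def wproj(s,o,P):
    K=np.array(s['intrinsics']);T=np.array(s['tool_from_camera'])
    c=T[:3,:3].T@(rot(o).T@(np.asarray(P)-o['eef_pos'])-T[:3,3])
    th=np.arctan2(np.hypot(c[0],c[1]),c[2]); h=np.hypot(c[0],c[1])+1e-12
    return np.array([K[0,2]+K[0,0]*th*c[0]/h,K[1,2]+K[1,1]*th*c[1]/h])
def wsnap(f):
    o=get_obs(); s=snapshot('wrist'); cv2.imwrite('pics/'+f+'.png',s['image']); np.savez('pics/'+f+'.npz',K=s['intrinsics'],T=s['tool_from_camera'],p=o['eef_pos'],r=o['orientation']); return s,o
def wload(f):
    z=np.load('pics/'+f+'.npz'); return dict(intrinsics=z['K'],tool_from_camera=z['T'],image=cv2.imread('pics/'+f+'.png')),dict(eef_pos=z['p'],orientation=z['r'])
E
python3 - <<'E'
from h import *
a=snapshot('scene'); print('spin',at(a,299.9,118,.073))
plan([.5635,-.1545,.19],np.pi/2,85)
E
```

```text
spin [ 0.4134655  -0.34089464  0.073     ]
at [ 0.1974 -0.6976  0.4045] grasp [ 0.1974 -0.6975  0.2495] yaw 0.276 w 0.0853 F [ 0.3 -0.9 -0.1] t 0.4
[33.3, -28.2, 4.0, 0.0, 0.0, -0.086, 85]
[35.6, -25.2, 4.0, 0.0, 0.0, -0.086, 85]
[37.7, -22.1, 4.0, 0.0, 0.0, -0.086, 85]
[39.4, -18.7, 4.0, 0.0, 0.0, -0.086, 85]
[40.9, -15.3, 4.0, 0.0, 0.0, -0.086, 85]
[42.1, -11.7, 4.0, 0.0, 0.0, -0.086, 85]
[42.9, -8.1, 4.0, 0.0, 0.0, -0.087, 85]
[43.5, -4.3, 4.0, 0.0, 0.0, -0.086, 85]
[43.7, -0.6, 3.9, 0.0, 0.0, -0.087, 85]
[43.5, 3.2, 4.0, 0.0, 0.0, -0.086, 85]
[43.1, 7.0, 3.9, 0.0, 0.0, -0.087, 85]
[42.3, 10.7, 4.0, 0.0, 0.0, -0.086, 85]
[41.3, 14.3, 3.9, 0.0, 0.0, -0.087, 85]
[39.8, 17.8, 4.0, 0.0, 0.0, -0.086, 85]
[38.2, 21.2, 3.9, 0.0, 0.0, -0.087, 85]
```

Look-alikes (top camera): the knob is (381,196), not the hinge post (293,171). The canisters are the blue ones with steel lids at (195,194), (255,236) and (298,229). The pink ones at (279,226), (283,244) and (319,224) and the large jar at (378,108) are decoys. The pin is at (448,253) on the oak stand.

Emit:
step_arm --pt "33 -28 4 0 0 -0.086 85" --pt "36 -25 4 0 0 -0.086 85" --pt "38 -22 4 0 0 -0.086 85" --pt "39 -19 4 0 0 -0.086 85" --pt "41 -15 4 0 0 -0.086 85"

```text
t: 0.9
eef_pos: [0.3203, -0.5155, 0.3847]
orientation: [2.946, 1.091, 0.0]
force: [0.7, -1.1, -0.7]
gripper_width: 0.0853
```

Emit:
step_arm --pt "42 -12 4 0 0 -0.086 85" --pt "43 -8 4 0 0 -0.086 85" --pt "43 -4 4 0 0 -0.086 85" --pt "44 -1 4 0 0 -0.087 85" --pt "43 3 4 0 0 -0.086 85"

```text
t: 1.4
eef_pos: [0.4418, -0.3347, 0.3648]
orientation: [2.644, 1.695, 0.0]
force: [1.1, -1.0, -0.3]
gripper_width: 0.085
```

```bash
python3 - <<'E'
from h import *
s,o=wsnap('w1'); print(o['eef_pos'],o['q'])
plan([.5635,-.1545,.19],np.pi/2,85)
E
```

```text
[ 0.44178096 -0.3347278   0.36480779] [ 0.73161466  0.45778568 -0.25860015  2.02132004  0.1801717   0.68310135
 -0.07217123]
at [ 0.446  -0.3284  0.3645] grasp [ 0.4465 -0.3279  0.2095] yaw 1.153 w 0.0852 F [ 4.2  6.5 -1. ] t 1.45
[41.3, 7.4, 4.1, 0.0, -0.001, -0.084, 85]
[40.5, 10.8, 4.0, 0.001, -0.001, -0.083, 85]
[39.5, 14.1, 4.0, 0.0, -0.001, -0.084, 85]
[38.2, 17.4, 4.0, 0.001, 0.0, -0.083, 85]
[36.6, 20.6, 3.9, 0.0, -0.001, -0.084, 85]
```

View pics/w1.png

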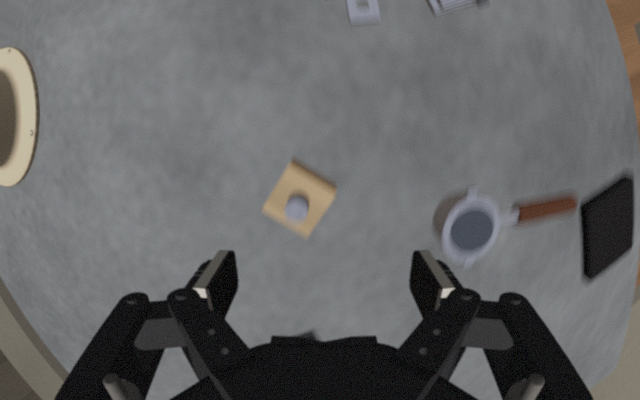

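Emit:
step_arm --pt "41 7 4 0 0 -0.084 85" --pt "40 11 4 0 0 -0.083 85" --pt "39 14 4 0 0 -0.084 85" --pt "38 17 4 0 0 -0.083 85" --pt "37 21 4 0 0 -0.084 60"

```text
t: 1.95
eef_pos: [0.5614, -0.1642, 0.3447]
orientation: [2.236, 2.206, -0.0]
force: [0.9, -0.5, 0.3]
gripper_width: 0.0726
```

Emit:
step_arm --pt "0 0 0 0 0 0 45" --pt "0 0 0 0 0 0 45"

```text
t: 2.15
eef_pos: [0.561, -0.1645, 0.3445]
orientation: [-2.237, -2.205, 0.0]
force: [-1.2, 0.0, 0.0]
gripper_width: 0.0456
```

```bash
python3 - <<'E'
from h import *
s,o=wsnap('w2'); plan([.5635,-.1545,.074],np.pi/2,45)
for P in [[.5635,-.1545,.089],[.6438,-.202,.044],[.4124,-.341,.073],[.467,.0752,.07]]: print(wproj(s,o,P))
E
```

```text
at [ 0.5604 -0.1657  0.3445] grasp [ 0.5603 -0.1658  0.1895] yaw 1.554 w 0.0448 F [-0.   0.1 -1.2] t 2.2
[3.8, 1.0, 38.5, 0.0, 0.0, -0.006, 45]
[3.8, 1.0, 38.5, 0.0, 0.0, -0.005, 45]
[3.7, 1.1, 38.5, -0.001, 0.0, -0.006, 45]
[325.17415551 193.83582827]
[408.99783662 227.99252376]
[194.02061328 350.94636487]
[209.65495705 -64.37427296]
```

View pics/w2.png

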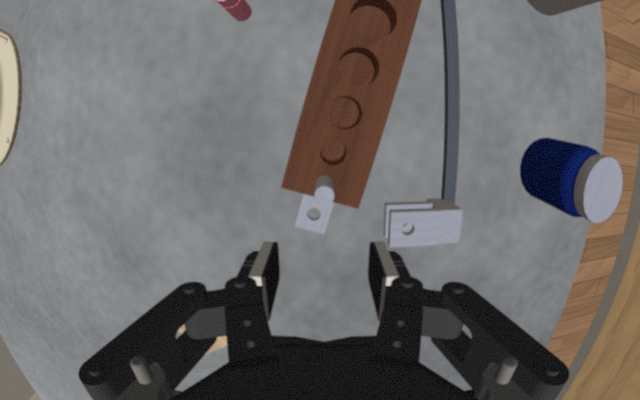

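Emit:
step_arm --pt "4 1 38 0 0 -0.006 34" --pt "4 1 39 0 0 -0.005 34" --pt "3 1 33 0 0 -0.006 34" --pt "0 0 0 0 0 0 34" --pt "0 0 0 0 0 0 34"

```text
t: 2.7
eef_pos: [0.5634, -0.1554, 0.235]
orientation: [-2.222, -2.22, 0.002]
force: [-0.1, -0.2, -0.7]
gripper_width: 0.0342
```

```bash
python3 - <<'E'
from h import *
s,o=wsnap('w3'); plan([.5635,-.1545,.074],np.pi/2,34)
E
```

```text
at [ 0.5638 -0.1554  0.2359] grasp [ 0.5639 -0.1555  0.0809] yaw 1.57 w 0.0338 F [ 0.9 -0.1  0.6] t 2.75
[0.9, -0.3, 6.9, 0.001, 0.001, -0.001, 34]
```

View pics/w3.png

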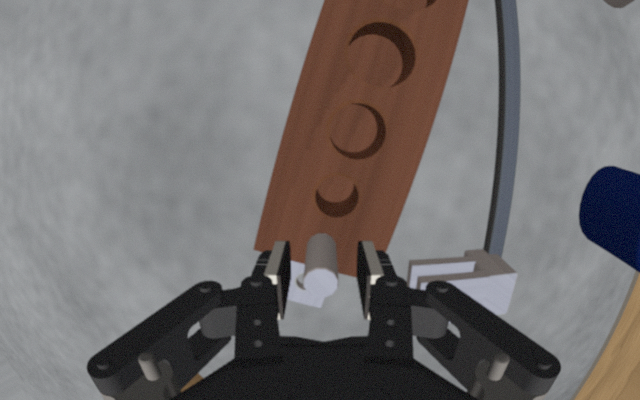

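Emit:
step_arm --pt "1 0 6 0 0 0 20" --pt "0 0 0 0 0 0 20" --pt "-4 15 0 0 0 0 20" --pt "-3 15 0 0 0 0 20" --pt "-2 15 0 0 0 0 20"

```text
t: 3.25
eef_pos: [0.6089, -0.1631, 0.2295]
orientation: [2.221, 2.221, -0.001]
force: [-1.3, -1.0, -0.8]
gripper_width: 0.0198
```

Emit:
step_arm --pt "-1 15 0 0 0 0 20" --pt "-1 10 0 0 0 0 20" --pt "0 6 0 0 0 0 20" --pt "0 0 0 0 0 0 20"

```text
t: 3.65
eef_pos: [0.6403, -0.1641, 0.229]
orientation: [2.22, 2.222, 0.001]
force: [0.4, 0.3, -0.1]
gripper_width: 0.02
```

Emit:
step_arm --pt "0 2 0 0 0 0 20" --pt "0 2 0 0 0 0 20" --pt "0 0 0 0 0 0 20"

```text
t: 3.95
eef_pos: [0.6436, -0.1642, 0.2287]
orientation: [-2.22, -2.222, 0.0]
force: [0.0, 0.3, 0.4]
gripper_width: 0.0197
```

Emit:
step_arm --pt "0 2 0 0 0 0 20" --pt "0 0 0 0 0 0 20"

```text
t: 4.15
eef_pos: [0.6443, -0.1642, 0.2285]
orientation: [-2.219, -2.22, 0.005]
force: [-7.0, 0.2, 4.9]
gripper_width: 0.02
```

Emit:
step_arm --pt "0 2 0 0 0 0 20" --pt "0 0 0 0 0 0 20"

```text
t: 4.35
eef_pos: [0.645, -0.1642, 0.2283]
orientation: [-2.217, -2.218, 0.009]
force: [-13.2, 1.4, 9.0]
gripper_width: 0.0203
```

```bash
python3 - <<'E'
from h import *
o=get_obs();print(o['force'],o['eef_pos'])
t=snap('top','t4'); crop(t,'t4a',270,140,430,230,5)
E
```

```text
[-13.21236887   1.44188114   8.98197023] [ 0.64501437 -0.16415804  0.22830793]
```

View pics/t4a.png

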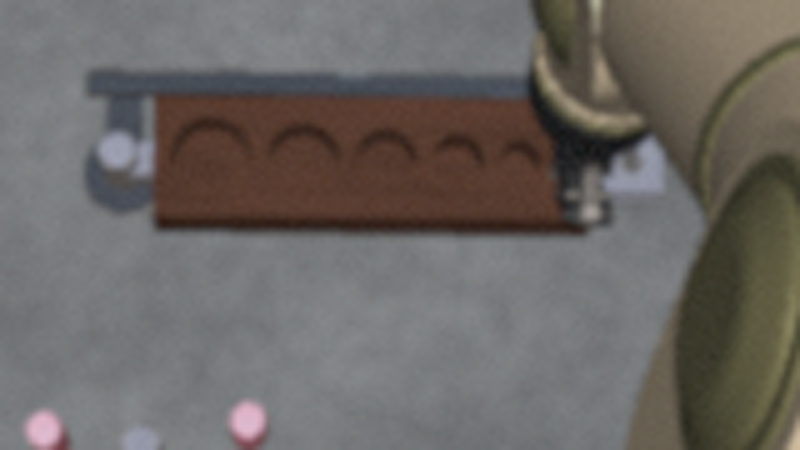

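Emit:
step_arm --pt "0 -4 0 0 0 0 26" --pt "0 0 0 0 0 0 30" --pt "0 0 -40 0 0 0 40" --pt "0 0 -45 0 0 0 60" --pt "0 0 -45 0 0 0 85"

```text
t: 4.9
eef_pos: [0.644, -0.1642, 0.3599]
orientation: [-2.22, -2.223, -0.0]
force: [1.3, 0.4, 0.4]
gripper_width: 0.0677
```

Emit:
step_arm --pt "-20 0 0 0 0 0 85" --pt "0 0 0 0 0 0 85" --pt "0 0 0 0 0 0 85"

```text
t: 5.2
eef_pos: [0.6435, -0.1844, 0.3579]
orientation: [-2.221, -2.221, 0.001]
force: [0.2, 0.3, -1.0]
gripper_width: 0.0851
```

```bash
python3 - <<'E'
from h import *
s,o=wsnap('w5'); crop(s,'w5a',220,130,420,280,4)
print(o['eef_pos'],wproj(s,o,[.6438,-.202,.044]))
plan([.4124,-.341,.19],np.pi/2-.4,85)
E
```

```text
[ 0.64349381 -0.18439504  0.35793921] [322.89629652 205.40239891]
at [ 0.6435 -0.1837  0.3575] grasp [ 0.6433 -0.1836  0.2025] yaw 1.572 w 0.0851 F [-0.4  0.5  0.1] t 5.25
[-22.4, -33.0, 1.8, 0.0, 0.0, 0.057, 85]
[-24.3, -31.7, 1.8, 0.0, 0.0, 0.057, 85]
[-26.1, -30.3, 1.8, 0.0, 0.0, 0.057, 85]
[-27.7, -28.7, 1.8, 0.0, 0.0, 0.057, 85]
[-29.3, -27.1, 1.8, -0.001, 0.0, 0.058, 85]
[-30.9, -25.4, 1.8, 0.0, 0.0, 0.057, 85]
[-32.2, -23.6, 1.9, -0.001, 0.0, 0.058, 85]
```

View pics/w5a.png

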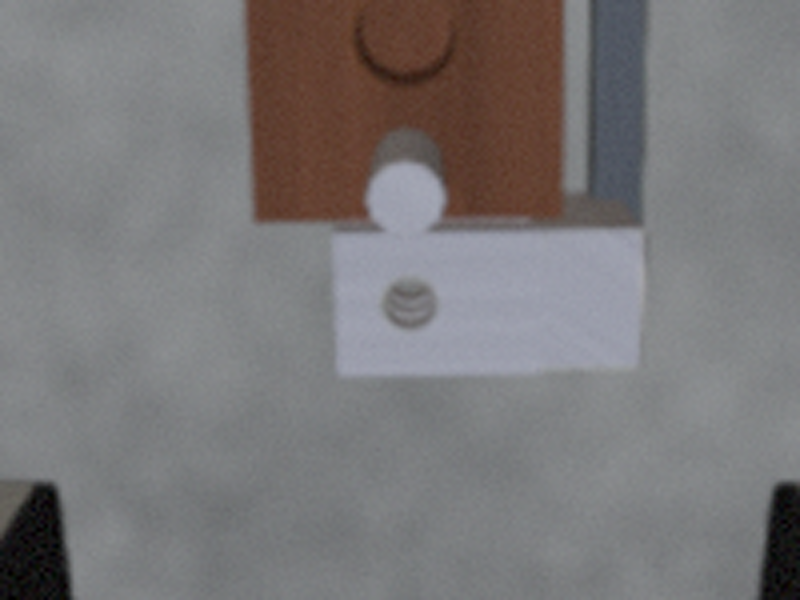

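```bash
python3 - <<'E'
from h import *
plan([.4124,-.361,.19],np.pi/2,85)
E
```

```text
at [ 0.6435 -0.1837  0.3575] grasp [ 0.6433 -0.1836  0.2025] yaw 1.572 w 0.0851 F [-0.4  0.5  0.1] t 5.25
[-25.3, -33.0, 1.8, 0.0, 0.0, 0.0, 85]
[-25.3, -33.0, 1.8, 0.0, 0.0, 0.0, 85]
[-25.3, -33.1, 1.8, 0.0, 0.0, 0.0, 85]
[-25.3, -33.0, 1.8, 0.0, 0.0, 0.0, 85]
[-25.3, -33.1, 1.8, -0.001, 0.0, 0.0, 85]
[-25.3, -33.0, 1.8, 0.0, 0.0, 0.0, 85]
[-25.3, -33.1, 1.9, -0.001, -0.001, 0.001, 85]
```

Emit:
step_arm --pt "-25 -33 2 0 0 0 85" --pt "-25 -33 2 0 0 0 85" --pt "-25 -33 2 0 0 0 85" --pt "-25 -33 2 0 0 0 70" --pt "-25 -33 2 0 0 0 60"

```text
t: 5.75
eef_pos: [0.4778, -0.3091, 0.3474]
orientation: [-2.217, -2.223, -0.0]
force: [-0.5, -1.1, -0.8]
gripper_width: 0.0602
```

Emit:
step_arm --pt "-25 -33 2 0 0 0 60" --pt "-25 -33 2 0 0 0 60" --pt "0 0 0 0 0 0 60" --pt "0 0 0 0 0 0 60"

```text
t: 6.15
eef_pos: [0.4125, -0.3594, 0.3438]
orientation: [-2.221, -2.22, -0.0]
force: [1.2, -0.6, -0.2]
gripper_width: 0.0602
```

```bash
python3 - <<'E'
from h import *
s,o=wsnap('w6'); crop(s,'w6a',260,130,380,220,6)
print(wproj(s,o,[.4124,-.341,.073]))
plan([.4124,-.341,.10],np.pi/2,50)
E
```

```text
[322.3289547  178.91008456]
at [ 0.4135 -0.3588  0.344 ] grasp [ 0.4135 -0.3585  0.189 ] yaw 1.572 w 0.06 F [ 0.1 -0.9 -0.6] t 6.2
[5.9, -0.4, 29.7, 0.0, 0.0, 0.001, 50]
[5.9, -0.3, 29.7, 0.0, -0.001, 0.0, 50]
[5.9, -0.4, 29.7, 0.0, 0.0, 0.001, 50]
```

View pics/w6a.png

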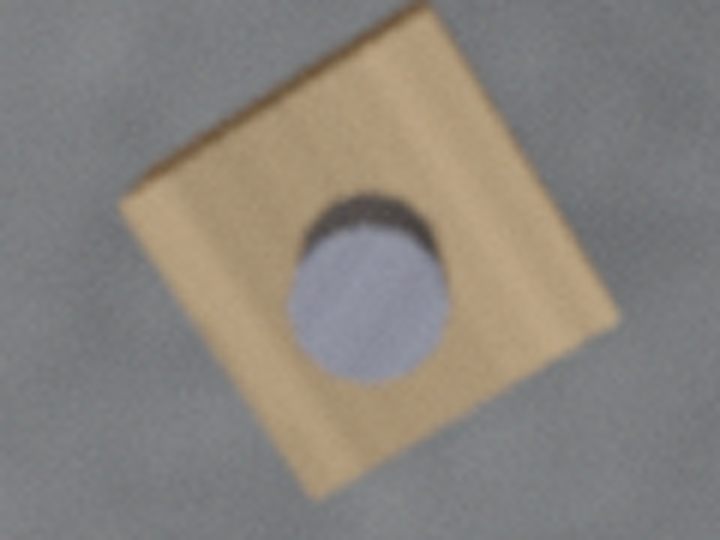

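```bash
python3 - <<'E'
from h import *
s,o=wload('w6'); print(wat(s,o,321.1,180.4,.073))
s,o=wload('w5'); print(wat(s,o,220+411/4-.375,130+302/4-.375,.044))
plan(wat(*wload('w6'),321.1,180.4,.061)*[1,1,0]+[-.0000,0,.061],np.pi/2,40)
E
```

```text
[ 0.41142212 -0.34221395  0.073     ]
[ 0.64330031 -0.20172118  0.044     ]
at [ 0.4135 -0.3588  0.344 ] grasp [ 0.4135 -0.3585  0.189 ] yaw 1.572 w 0.06 F [ 0.1 -0.9 -0.6] t 6.2
[4.5, -0.7, 42.7, 0.0, 0.0, 0.001, 40]
[4.6, -0.7, 42.7, 0.0, -0.001, 0.0, 40]
[4.6, -0.8, 42.6, 0.0, 0.0, 0.001, 40]
```

Emit:
step_arm --pt "5 -1 40 0 0 0 45" --pt "4 -1 40 0 0 0 40" --pt "5 0 28 0 0 0 40" --pt "0 0 10 0 0 0 40" --pt "0 0 9 0 0 0 40"

```text
t: 6.7
eef_pos: [0.4122, -0.3444, 0.2169]
orientation: [-2.217, -2.225, -0.001]
force: [0.6, 0.0, 0.6]
gripper_width: 0.0402
```

```bash
python3 - <<'E'
from h import *
s,o=wsnap('w7'); plan([.4115,-.3417,.061],np.pi/2,40)
E
```

```text
at [ 0.4119 -0.3448  0.2164] grasp [ 0.4119 -0.3446  0.0614] yaw 1.574 w 0.0401 F [ 0.5 -0.2 -0.8] t 6.75
[3.1, -0.4, 0.4, 0.0, -0.001, 0.003, 40]
```

View pics/w7.png

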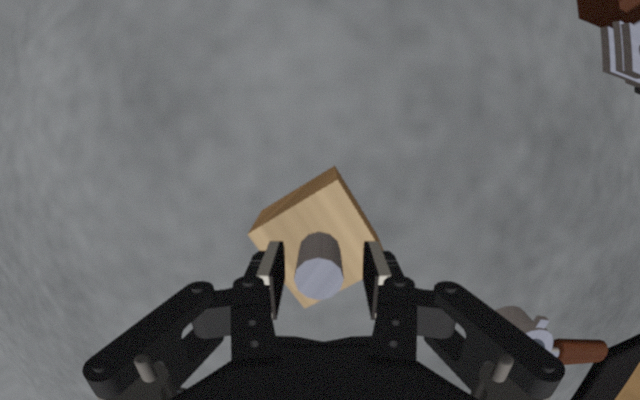

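Pin head lies between the pads at (320,278). I'll shift 3 mm and close.

Emit:
step_arm --pt "3 0 0 0 0 0 30" --pt "0 0 0 0 0 0 15" --pt "0 0 0 0 0 0 5" --pt "0 0 0 0 0 0 5" --pt "0 0 0 0 0 0 5"

```text
t: 7.25
eef_pos: [0.4113, -0.3426, 0.2187]
orientation: [2.219, 2.221, 0.001]
force: [0.5, 2.4, 6.8]
gripper_width: 0.019
```

Emit:
step_arm --pt "0 0 -20 0 0 0 5" --pt "0 0 -30 0 0 0 5" --pt "0 0 -30 0 0 0 5" --pt "0 0 0 0 0 0 5" --pt "0 0 0 0 0 0 5"

```text
t: 7.75
eef_pos: [0.4107, -0.3429, 0.2985]
orientation: [2.22, 2.22, -0.0]
force: [-0.0, 0.2, -0.9]
gripper_width: 0.0191
```

```bash
python3 - <<'E'
from h import *
s,o=wsnap('w8'); crop(s,'w8a',240,200,400,320,5); plan([.6436,-.2019,.145],np.pi/2,5)
a=snap('scene','s8');crop(a,'s8a',270,80,330,150,8)
for k in [18,33]: print(wproj(s,o,np.array(o['eef_pos'])+[0,0,-.155+9/1000]))
E
```

```text
at [ 0.4105 -0.3427  0.2977] grasp [ 0.4105 -0.3428  0.1427] yaw 1.571 w 0.0194 F [-0.2  0.5 -1.5] t 7.8
[20.1, 33.3, -0.3, 0.0, 0.0, 0.0, 5]
[20.1, 33.3, -0.3, 0.0, 0.0, 0.0, 5]
[20.1, 33.3, -0.3, 0.0, 0.0, 0.0, 5]
[20.1, 33.3, -0.4, 0.0, 0.0, 0.0, 5]
[20.1, 33.3, -0.3, 0.0, 0.0, 0.0, 5]
[20.1, 33.3, -0.4, 0.0, 0.0, 0.0, 5]
[20.2, 33.3, -0.3, 0.0, 0.001, 0.0, 5]
[320.53571418 283.15582667]
[320.53571418 283.15582667]
```

View pics/w8a.png

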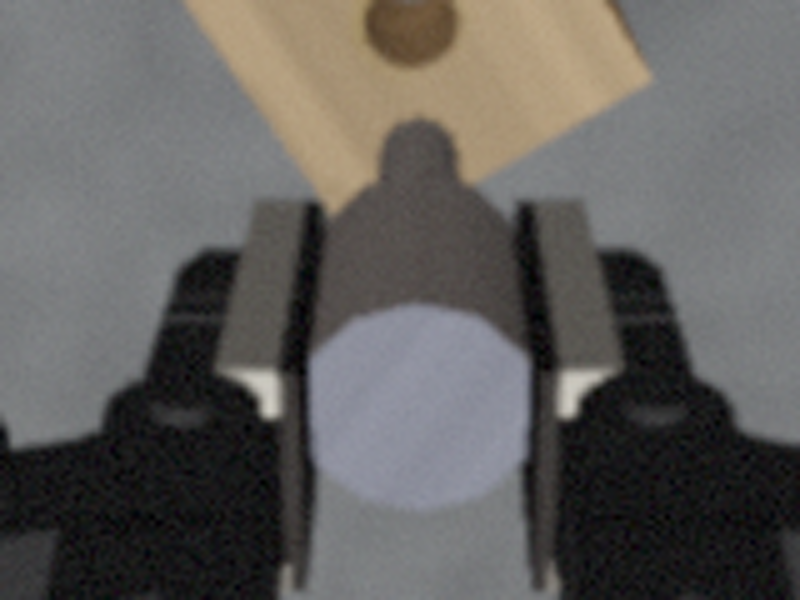

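View pics/s8a.png

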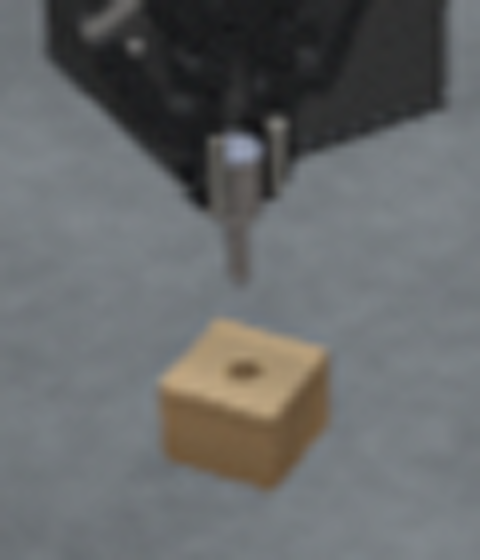

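```bash
python3 - <<'E'
from h import *
s,o=wload('w8')
p=np.array(o['eef_pos'])
for z in [.147,.149,.151]: print(wat(s,o,323.4,281,z)-p)
# pin tip at crop approx
for z in [.083]: print(wat(s,o,240+419/5-.4,200+130/5-.4,z)-p)
E
```

```text
[ 0.00124986 -0.00228786 -0.15150797]
[ 0.00124649 -0.00105368 -0.14950797]
[ 0.00124313  0.0001805  -0.14750797]
[ 0.00134733 -0.00032617 -0.21550797]
```

Emit:
step_arm --pt "20 33 0 0 0 0 5" --pt "20 33 0 0 0 0 5" --pt "20 33 0 0 0 0 5" --pt "20 33 0 0 0 0 5" --pt "20 33 0 0 0 0 5"

```text
t: 8.35
eef_pos: [0.5769, -0.2412, 0.2962]
orientation: [-2.219, -2.221, 0.002]
force: [1.0, -0.2, -1.5]
gripper_width: 0.0194
```

Emit:
step_arm --pt "20 33 0 0 0 0 5" --pt "20 33 0 0 0 0 5" --pt "0 0 10 0 0 0 5" --pt "0 0 10 0 0 0 5" --pt "0 0 0 0 0 0 5"

```text
t: 8.85
eef_pos: [0.6403, -0.2028, 0.2748]
orientation: [-2.218, -2.219, 0.005]
force: [-0.2, 0.0, 0.2]
gripper_width: 0.0192
```

```bash
python3 - <<'E'
from h import *
s,o=wsnap('w9'); crop(s,'w9a',270,190,370,265,8); plan([.6425,-.2017,.118],np.pi/2,5)
a=snap('scene','s9');crop(a,'s9a',230,130,300,200,10)
E
```

```text
at [ 0.6404 -0.2031  0.2758] grasp [ 0.6398 -0.2031  0.1208] yaw 1.571 w 0.0191 F [0.7 0.7 0.1] t 8.9
[1.4, 2.1, 2.8, -0.004, 0.0, 0.0, 5]
```

View pics/w9a.png

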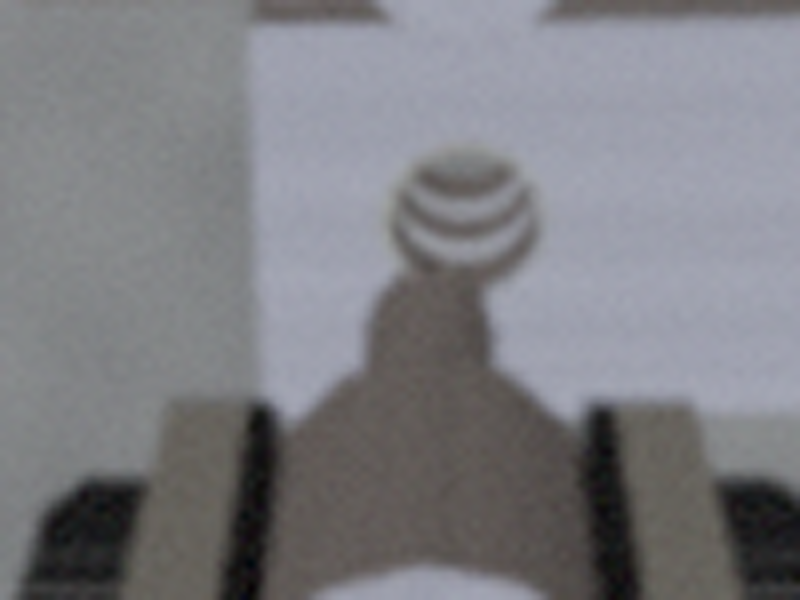

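View pics/s9a.png

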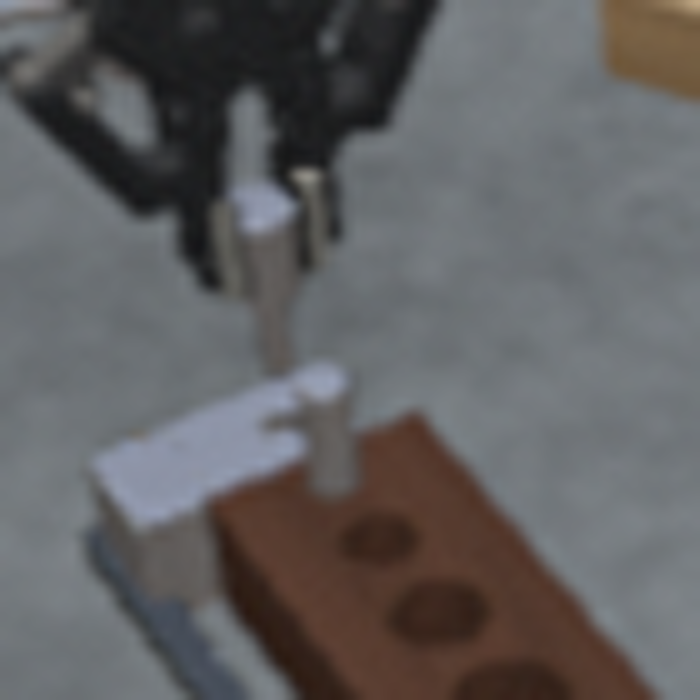

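```bash
python3 - <<'E'
from h import *
s,o=wload('w9')
print(wat(s,o,270+466/8-.44,190+213/8-.44,.044), o['eef_pos'],rot(o)[:,2])
for z in (.061,.064): print(wat(s,o,270+432/8-.44,190+283/8-.44,z))
print(wproj(s,o,[.6416,-.2025,.044]))
E
```

```text
[ 0.64313187 -0.20182289  0.044     ] [ 0.64027064 -0.20284094  0.2747895 ] [-5.17664284e-03  2.79397056e-04 -9.99986562e-01]
[ 0.64029852 -0.20166537  0.061     ]
[ 0.64031133 -0.20050141  0.064     ]
[325.57104917 217.11034162]
```

```bash
python3 - <<'E'
from h import *
plan([.642,-.2015,.112],np.pi/2,5)
E
```

```text
at [ 0.6407 -0.2033  0.2767] grasp [ 0.6404 -0.2033  0.1217] yaw 1.57 w 0.0187 F [ 0.1 -0.3  0.5] t 8.95
[1.8, 1.3, 9.7, -0.002, 0.0, 0.0, 5]
```

Emit:
step_arm --pt "1.6 1.6 4 -0.003 0 0 5" --pt "0 0 4 0 0 0 5" --pt "0 0 0 0 0 0 5" --pt "0 0 0 0 0 0 5"

```text
t: 9.35
eef_pos: [0.6433, -0.2008, 0.2697]
orientation: [2.219, 2.221, 0.003]
force: [-0.3, 0.2, -0.9]
gripper_width: 0.0192
```

```bash
python3 - <<'E'
from h import *
s,o=wsnap('w10'); crop(s,'w10a',270,190,370,265,8); plan([.642,-.2015,.112],np.pi/2,5)
print(wat(s,o,324,219,.044))
E
```

```text
at [ 0.6434 -0.2008  0.2698] grasp [ 0.6439 -0.2008  0.1148] yaw 1.572 w 0.0188 F [-0.5  0.2 -0.6] t 9.4
[-0.7, -1.4, 2.8, 0.003, 0.0, 0.001, 5]
[ 0.64540145 -0.20005212  0.044     ]
```

View pics/w10a.png

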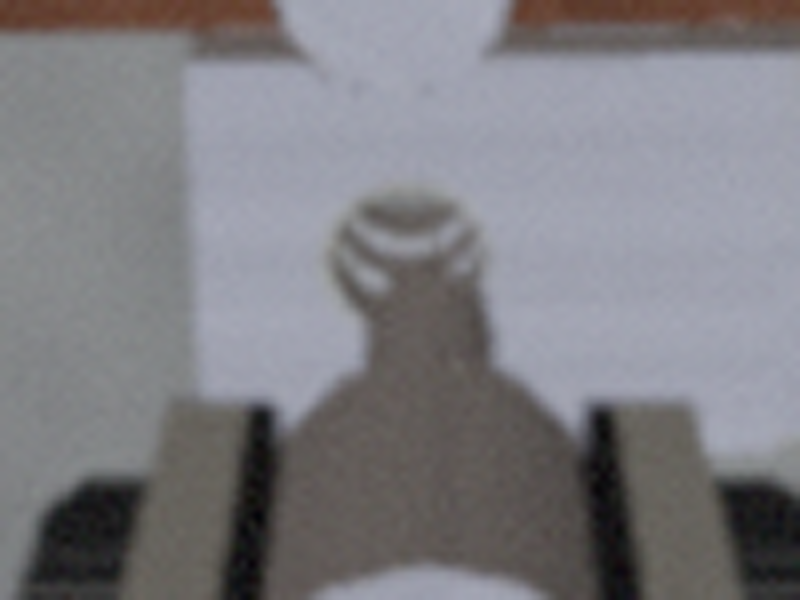

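```bash
python3 - <<'E'
from h import *
s,o=wload('w10'); M=rot(o); p=np.array(o['eef_pos'])
P=wat(s,o,270+408/8-.44,190+257/8-.44,.044); print('hole',P, M.T@(P-p)*1000, M[:,2])
s9,o9=wload('w9');P=wat(s9,o9,270+466/8-.44,190+213/8-.44,.044); print('hole9',P, rot(o9).T@(P-o9['eef_pos'])*1000)
s8,o8=wload('w8');P=wat(s8,o8,323.4,281,.1490);print('head',rot(o8).T@(P-o8['eef_pos'])*1000)
# model shank bottom far edge (toward +tool x): full-dia shank 10mm begins above taper
for d in (.2,.205,.21,.2147):
  for e in (-5,0,5):
    print(d,e,(wproj(s,o,p+M@np.array([e/1000,.0012,d]))-[269.56,189.56])*8)
E
```

```text
hole [ 0.64309385 -0.20197465  0.044     ] [ -1.16238405  -0.87245307 225.6945515 ] [ 2.91132669e-03 -4.94642798e-05 -9.99995761e-01]
hole9 [ 0.64313187 -0.20182289  0.044     ] [  0.95146635   4.05640213 230.77187371]
head [ -0.83212285   1.02960754 149.5110133 ]
0.2 -5 [432.94070563 425.58112508]
0.2 0 [432.9753182  364.29031539]
0.2 5 [433.00962201 301.67841817]
0.205 -5 [432.88126905 398.59305735]
0.205 0 [432.91405831 338.50748143]
0.205 5 [432.94654033 277.18997111]
0.21 -5 [432.82450335 372.86985149]
0.21 0 [432.85561575 313.95780781]
0.21 5 [432.88642475 253.89562761]
0.2147 -5 [432.77343203 349.77023807]
0.2147 0 [432.80308854 291.93222516]
0.2147 5 [432.83244689 233.01487247]
```

Emit:
step_arm --pt "-0.7 -1.3 0 0.003 0 0 5" --pt "0 0 0 0 0 0 5" --pt "0 0 0 0 0 0 5"

```text
t: 9.7
eef_pos: [0.6421, -0.2014, 0.2698]
orientation: [2.22, 2.222, -0.0]
force: [-0.8, 0.3, -0.5]
gripper_width: 0.019
```

```bash
python3 - <<'E'
from h import *
s,o=wsnap('w11'); crop(s,'w11a',270,190,370,265,8); plan([.642,-.2015,.065],np.pi/2,5);print(rot(o)[:,2])
E
```

```text
at [ 0.6421 -0.2014  0.2697] grasp [ 0.6421 -0.2014  0.1147] yaw 1.572 w 0.019 F [-0.1  0.1 -0.8] t 9.75
[-0.1, -0.1, 24.9, 0.0, 0.0, 0.0, 5]
[0.0, 0.0, 24.8, 0.0, 0.0, 0.001, 5]
[ 7.00657000e-05 -8.04711464e-05 -9.99999994e-01]
```

View pics/w11a.png

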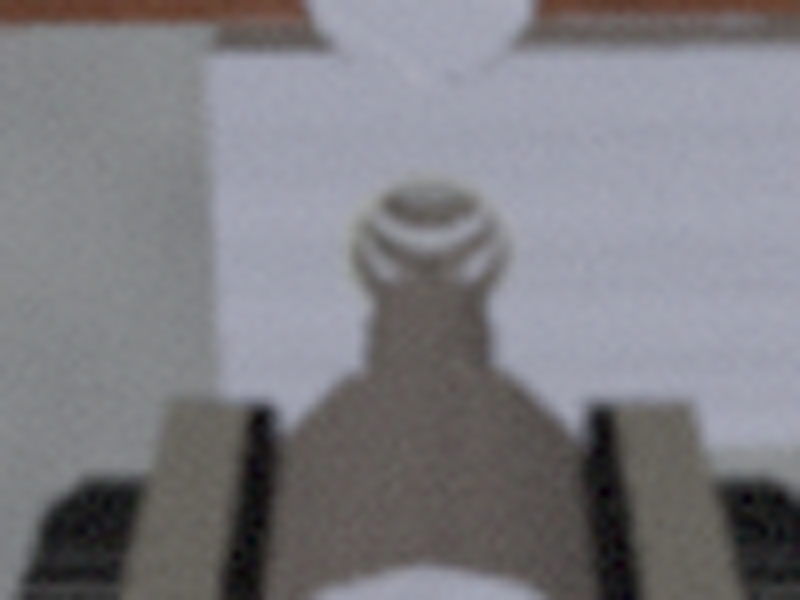

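Pin tip (430) and hole (430) are aligned laterally. I'll go down.

Emit:
step_arm --pt "0 0 6 0 0 0 5" --pt "0 0 5 0 0 0 5" --pt "0 0 4 0 0 0 5" --pt "0 0 0 0 0 0 5"

```text
t: 10.15
eef_pos: [0.6418, -0.2013, 0.2536]
orientation: [-2.219, -2.222, 0.001]
force: [-1.1, -0.6, -0.9]
gripper_width: 0.0189
```

```bash
python3 - <<'E'
from h import *
s,o=wsnap('w12'); crop(s,'w12a',270,190,370,265,8); print(rot(o)[:,2],o['eef_pos'],o['force'],o['torque'])
E
```

```text
[-1.49899037e-03  3.39150522e-04 -9.99998819e-01] [ 0.64184954 -0.20126748  0.25364628] [-1.1186993  -0.61675175 -0.89625974] [-0.04071739 -0.00792739 -0.00928024]
```

View pics/w12a.png

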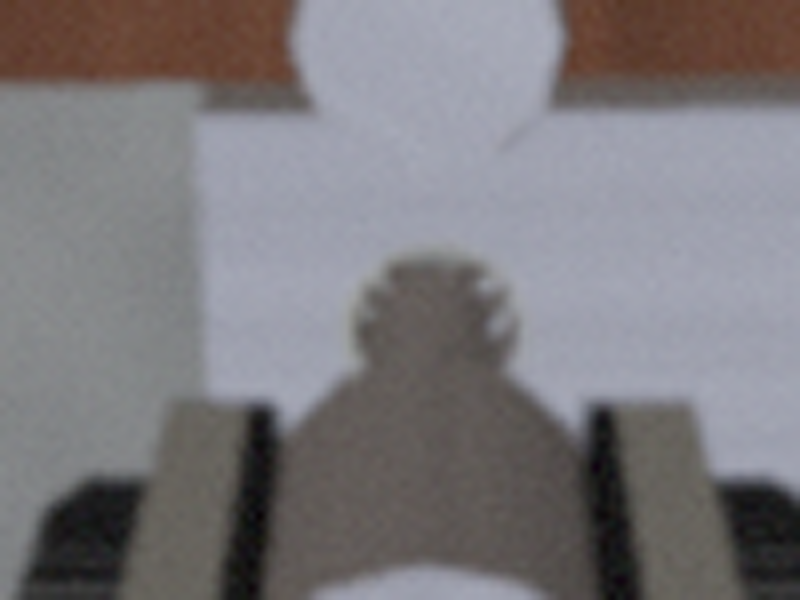

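Emit:
step_arm --pt "0 0 6 0 0 0 5" --pt "0 0 6 0 0 0 5" --pt "0 0 6 0 0 0 5" --pt "0 0 0 0 0 0 5"

```text
t: 10.6
eef_pos: [0.6418, -0.2013, 0.2354]
orientation: [-2.219, -2.222, 0.001]
force: [-0.2, -0.1, -2.0]
gripper_width: 0.0189
```

Emit:
step_arm --pt "0 0 5 0 0 0 5" --pt "0 0 4 0 0 0 5" --pt "0 0 0 0 0 0 5"

```text
t: 10.9
eef_pos: [0.6419, -0.2013, 0.227]
orientation: [-2.22, -2.222, 0.001]
force: [-0.0, 0.5, -0.6]
gripper_width: 0.0193
```

Emit:
step_arm --pt "0 0 2 0 0 0 5" --pt "0 0 2 0 0 0 5" --pt "0 0 2 0 0 0 5" --pt "0 0 0 0 0 0 5"

```text
t: 11.3
eef_pos: [0.6422, -0.2013, 0.2228]
orientation: [2.22, 2.222, -0.0]
force: [-2.6, 0.4, 9.6]
gripper_width: 0.0192
```

Emit:
step_arm --pt "0 0 -1 0 0 0 30" --pt "0 0 0 0 0 0 45" --pt "0 0 0 0 0 0 45" --pt "0 0 -25 0 0 0 45" --pt "0 0 -45 0 0 0 60"

```text
t: 11.8
eef_pos: [0.6412, -0.2011, 0.2901]
orientation: [-2.216, -2.219, 0.005]
force: [1.1, -0.2, 0.5]
gripper_width: 0.0584
```

Emit:
step_arm --pt "0 0 -45 0 0 0 70" --pt "0 0 0 0 0 0 85" --pt "0 0 0 0 0 0 85"

```text
t: 12.1
eef_pos: [0.6422, -0.2015, 0.3388]
orientation: [2.219, 2.221, 0.002]
force: [-1.0, 0.0, -1.3]
gripper_width: 0.085
```

```bash
python3 - <<'E'
from h import *
s,o=wsnap('w13'); 
a=snap('scene','s13');crop(a,'s13a',230,140,330,215,8)
t=snap('top','t13'); crop(t,'t13a',140,140,340,260,4)
plan([.467,.0352,.2],np.pi/2,60)
E
```

```text
at [ 0.6417 -0.2013  0.3362] grasp [ 0.6413 -0.2013  0.1812] yaw 1.572 w 0.0851 F [-0.   0.4 -1. ] t 12.25
[33.8, -24.9, -2.6, 0.0, 0.0, 0.0, 60]
[33.8, -24.9, -2.6, 0.0, 0.0, 0.0, 60]
[33.8, -24.9, -2.6, 0.0, 0.0, 0.0, 60]
[33.8, -24.9, -2.6, -0.001, 0.0, 0.0, 60]
[33.8, -25.0, -2.7, 0.0, 0.0, 0.0, 60]
[33.9, -24.9, -2.6, -0.001, 0.0, 0.001, 60]
[33.8, -25.0, -2.7, 0.0, 0.0, 0.0, 60]
```

View pics/w13.png

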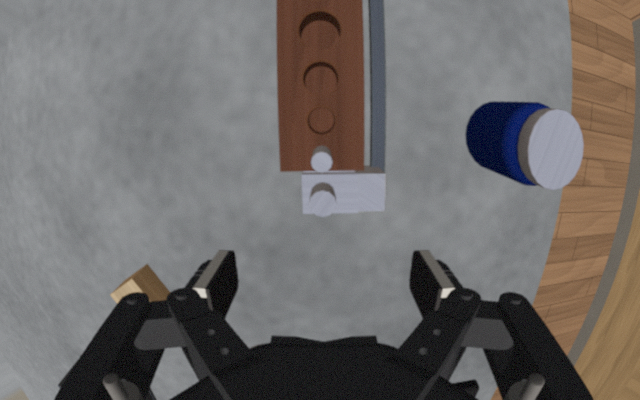

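View pics/s13a.png

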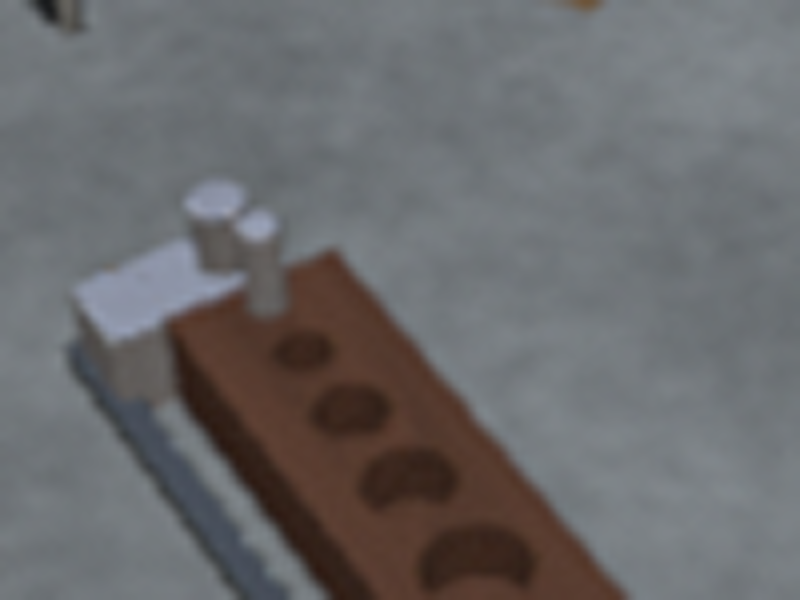

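View pics/t13a.png

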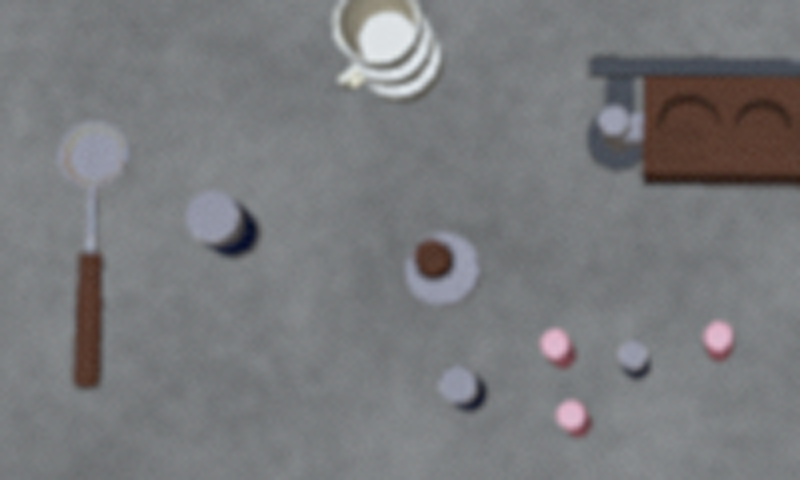

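Emit:
step_arm --pt "34 -25 -3 0 0 0 85" --pt "34 -25 -3 0 0 0 85" --pt "34 -25 -3 0 0 0 85" --pt "34 -25 -3 0 0 0 70" --pt "34 -25 -3 0 0 0 60"

```text
t: 12.75
eef_pos: [0.5156, -0.0303, 0.3515]
orientation: [-2.219, -2.221, 0.002]
force: [1.1, 0.3, -0.3]
gripper_width: 0.0599
```

Emit:
step_arm --pt "34 -25 -3 0 0 0 50" --pt "34 -25 -3 0 0 0 44" --pt "0 0 0 0 0 0 44" --pt "0 0 0 0 0 0 44"

```text
t: 13.15
eef_pos: [0.4666, 0.0371, 0.3581]
orientation: [-2.217, -2.225, 0.002]
force: [1.7, -0.8, 0.1]
gripper_width: 0.0441
```

```bash
python3 - <<'E'
from h import *
s,o=wsnap('w14'); print(o['q'])
for P in [[.467,.0752,.07],[.444,.1964,.07]]: print(wproj(s,o,P))
plan([.467,.0752,.1],np.pi/2,44)
E
```

```text
[ 0.0836019   0.38758928 -0.37531644  2.20349562  0.25102413  0.5911075
 -0.47279473]
[323.30817196 150.90548118]
[295.92981166   9.36608704]
at [0.4671 0.0363 0.358 ] grasp [0.4669 0.0362 0.203 ] yaw 1.572 w 0.0442 F [0.2 0.  0.1] t 13.2
[13.0, 0.0, 34.3, 0.0, 0.0, 0.001, 44]
[13.0, 0.0, 34.4, -0.001, 0.0, 0.0, 44]
[13.0, 0.0, 34.3, 0.0, 0.0, 0.001, 44]
```

View pics/w14.png

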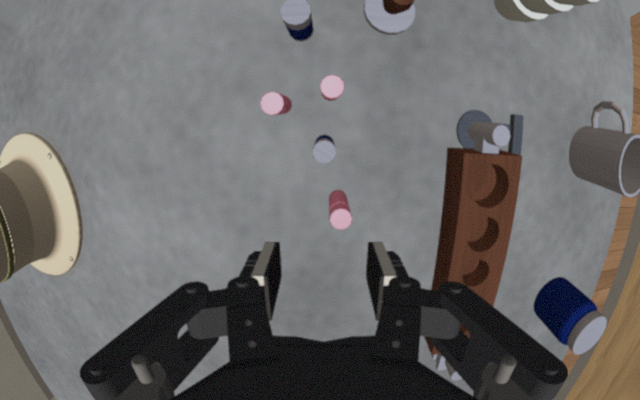

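```bash
python3 - <<'E'
from h import *
s,o=wload('w14'); crop(s,'w14a',260,70,360,240,5); crop(s,'w14b',270,0,330,50,10)
E
```

```text
(no output)
```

View pics/w14a.png

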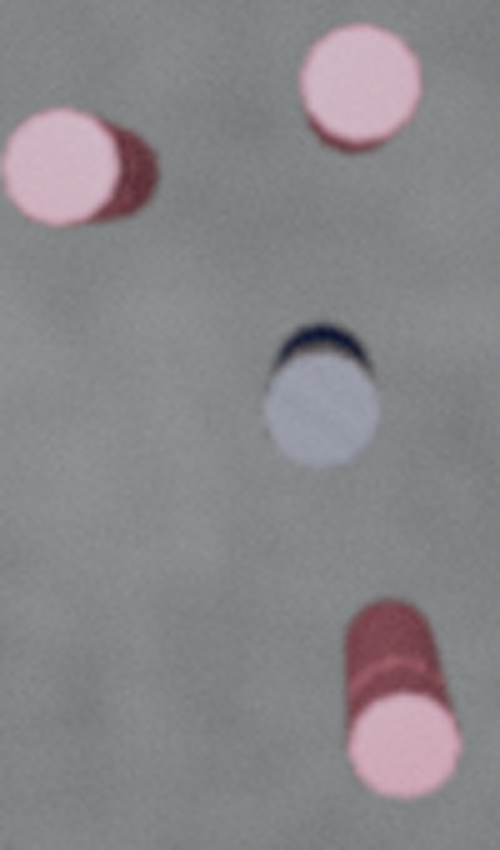

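View pics/w14b.png

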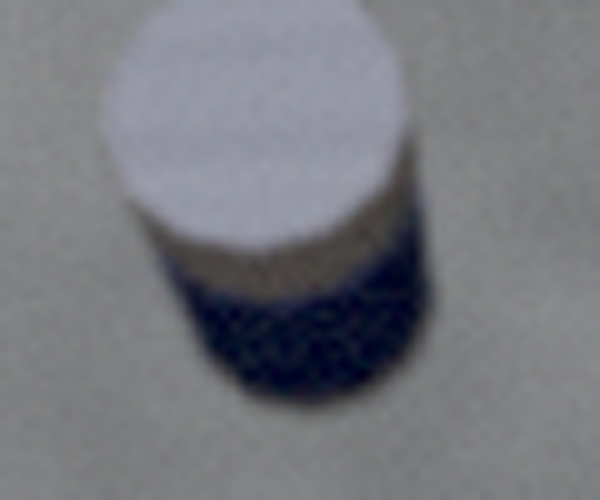

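```bash
python3 - <<'E'
from h import *
s,o=wload('w14')
f=lambda x,y:wat(s,o,260+x/5-.4,70+y/5-.4,.07)
g=lambda x,y:wat(s,o,270+x/10-.45,y/10-.45,.07)
print('C',f(322,408),np.linalg.norm(f(265,408)-f(379,408)),np.linalg.norm(f(322,350)-f(322,466)))
print('B',g(256,112),np.linalg.norm(g(103,118)-g(405,106)))
plan(list(f(322,408)[:2]-[.0011,0])+[.054],np.pi/2,40)
E
```

```text
C [0.46757816 0.07495325 0.07      ] 0.019033851264607663 0.019621301777570634
B [0.44337097 0.19514021 0.07      ] 0.025043704694008247
at [0.4671 0.0363 0.358 ] grasp [0.4669 0.0362 0.203 ] yaw 1.572 w 0.0442 F [0.2 0.  0.1] t 13.2
[9.7, -0.1, 37.3, 0.0, 0.0, 0.0, 40]
[9.7, -0.1, 37.2, 0.0, 0.0, 0.001, 40]
[9.7, -0.1, 37.3, -0.001, 0.0, 0.0, 40]
[9.6, -0.2, 37.2, 0.0, 0.0, 0.001, 40]
```

Emit:
step_arm --pt "19 0 15 0 0 0 40" --pt "20 0 25 0 0 0 40" --pt "0 0 45 0 0 0 40" --pt "0 0 30 0 0 0 40" --pt "0 0 0 0 0 0 40"

```text
t: 13.7
eef_pos: [0.4667, 0.0746, 0.2401]
orientation: [-2.219, -2.22, 0.009]
force: [0.1, -0.0, -0.7]
gripper_width: 0.0406
```

```bash
python3 - <<'E'
from h import *
s,o=wsnap('w15')
print(wproj(s,o,[.4676,.075,.07]))
plan([.4665,.075,.054],np.pi/2,40)
E
```

```text
[325.34893909 257.03041994]
at [0.467  0.0747 0.2419] grasp [0.4663 0.0745 0.0869] yaw 1.571 w 0.0403 F [0.2 0.8 1.1] t 13.75
[0.3, -0.4, 32.9, -0.004, 0.002, 0.0, 40]
```

View pics/w15.png

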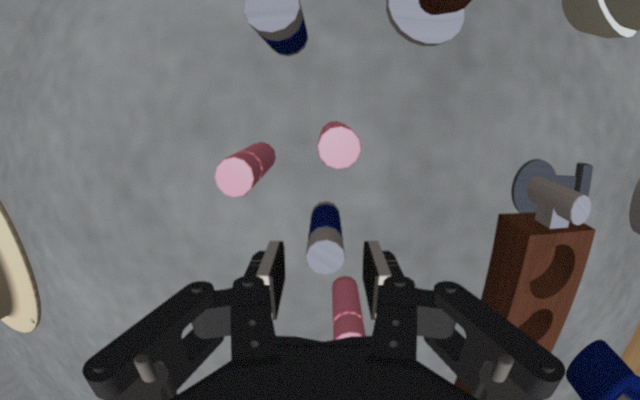

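Emit:
step_arm --pt "0 0 18 0 0 0 40" --pt "0 0 15 0 0 0 40" --pt "0 0 0 0 0 0 30" --pt "0 0 0 0 0 0 20" --pt "0 0 0 0 0 0 5"

```text
t: 14.25
eef_pos: [0.4673, 0.0752, 0.2119]
orientation: [2.221, 2.221, 0.002]
force: [0.4, 0.0, 0.4]
gripper_width: 0.0189
```

Emit:
step_arm --pt "0 0 0 0 0 0 5" --pt "0 0 0 0 0 0 5"

```text
t: 14.45
eef_pos: [0.4673, 0.0752, 0.2118]
orientation: [2.22, 2.221, 0.002]
force: [0.4, -1.3, 9.2]
gripper_width: 0.0187
```

Emit:
step_arm --pt "0 0 -20 0 0 0 5" --pt "0 0 -40 0 0 0 5" --pt "0 0 -30 0 0 0 5" --pt "0 0 0 0 0 0 5" --pt "0 0 0 0 0 0 5"

```text
t: 14.95
eef_pos: [0.4669, 0.0751, 0.3016]
orientation: [2.22, 2.221, 0.003]
force: [0.1, 0.1, -0.7]
gripper_width: 0.0184
```

```bash
python3 - <<'E'
from h import *
s,o=wload('w13'); crop(s,'w13a',270,0,390,220,3); crop(s,'w13b',280,50,360,170,5)
s,o=wload('w5'); crop(s,'w5b',260,20,400,160,5)
s,o=wsnap('w16');crop(s,'w16a',240,180,400,320,5)
E
```

```text
(no output)
```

View pics/w13b.png

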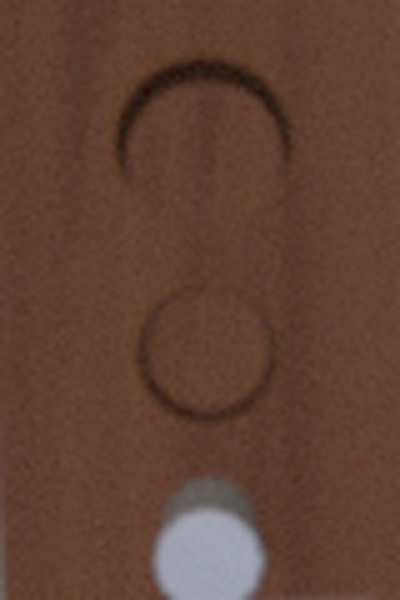

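View pics/w5b.png

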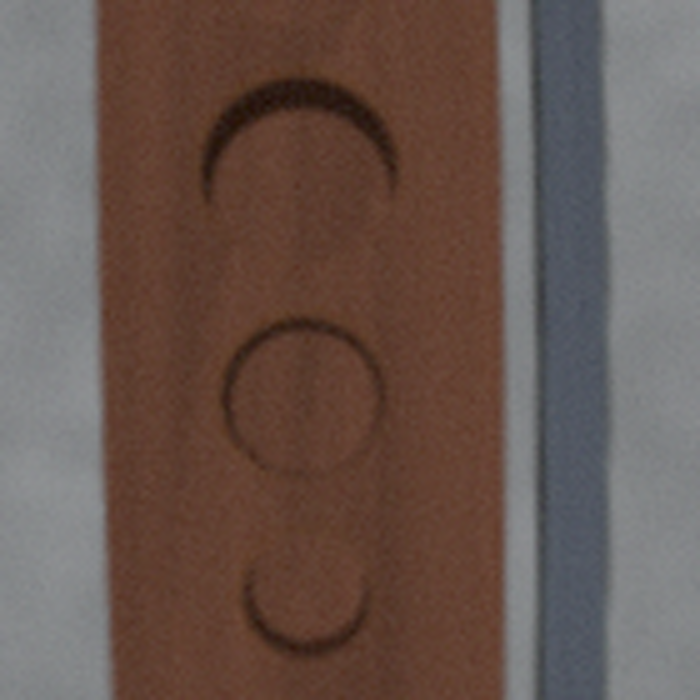

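View pics/w16a.png

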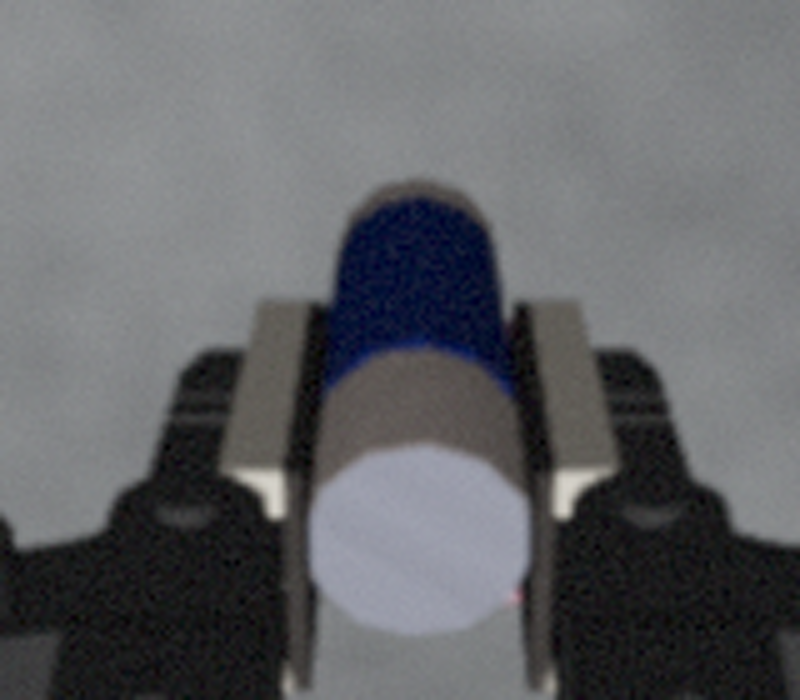

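```bash
python3 - <<'E'
from h import *
s,o=wload('w13')
f=lambda x,y:wat(s,o,280+x/5-.4,50+y/5-.4,.049)
print('w13 h5',f(207,353),'h4',f(204.5,146),'knob',wat(s,o,280+209/5-.4,50+562/5-.4,.089), 'pin',wat(s,o,322.5,203,.074),'pose',o['eef_pos'],rot(o)[:,2])
s,o=wload('w5')
f=lambda x,y:wat(s,o,260+x/5-.4,20+y/5-.4,.049)
print('w5 h5',f(307,594),'h4',f(304,397),'h3',f(300,174),'pose',o['eef_pos'],rot(o)[:,2])
s,o=wload('w16'); M=rot(o); P=wat(s,o,240+419/5-.4,180+540/5-.4,o['eef_pos'][2]-.1418); print((P-o['eef_pos'])*1000,M[:,2])
P=wat(s,o,240+419/5-.4,180+181/5-.4,o['eef_pos'][2]-.2118); print((P-o['eef_pos'])*1000)
E
```

```text
w13 h5 [ 0.64182395 -0.13792809  0.049     ] h4 [ 0.64140559 -0.10322792  0.049     ] knob [ 0.64231318 -0.16649847  0.089     ] pin [ 0.64309484 -0.20182392  0.074     ] pose [ 0.64219689 -0.20151692  0.33878406] [ 2.15732785e-03 -7.95368689e-04 -9.99997357e-01]
w5 h5 [ 0.64212836 -0.13752324  0.049     ] h4 [ 0.64162545 -0.10206468  0.049     ] h3 [ 0.64092625 -0.06146005  0.049     ] pose [ 0.64349381 -0.18439504  0.35793921] [-8.14408126e-04  2.64585889e-04 -9.99999633e-01]
[   1.36598756    0.65171154 -141.8       ] [ 2.37901800e-03  3.28526723e-04 -9.99997116e-01]
[   1.53535775    8.0326022  -211.8       ]
```

```bash
python3 - <<'E'
from h import *
plan([.641,-.138,.143],np.pi/2,5)
E
```

```text
at [0.4667 0.0751 0.3008] grasp [0.4668 0.0751 0.1458] yaw 1.571 w 0.0183 F [ 0.4 -0.8 -0.9] t 15.0
[-30.5, 24.9, 0.4, 0.0, 0.0, 0.0, 5]
[-30.5, 24.9, 0.4, 0.0, 0.0, 0.0, 5]
[-30.4, 24.9, 0.4, 0.0, 0.0, 0.0, 5]
[-30.5, 24.9, 0.4, 0.0, 0.0, 0.0, 5]
[-30.4, 24.9, 0.4, 0.0, 0.0, 0.0, 5]
[-30.5, 24.8, 0.5, 0.0, 0.0, 0.0, 5]
[-30.4, 24.9, 0.4, 0.001, 0.0, 0.0, 5]
```

Emit:
step_arm --pt "-30.5 25 0 0 0 0 5" --pt "-30.5 25 0 0 0 0 5" --pt "-30.5 25 0 0 0 0 5" --pt "-30.5 25 0 0 0 0 5" --pt "-30.5 25 0 0 0 0 5"

```text
t: 15.5
eef_pos: [0.5925, -0.0782, 0.299]
orientation: [-2.219, -2.222, 0.003]
force: [0.3, 0.6, -0.8]
gripper_width: 0.0185
```

Emit:
step_arm --pt "-30.5 25 0 0 0 0 5" --pt "-30 24 0 0 0 0 5" --pt "0 0 15 0 0 0 5" --pt "0 0 12 0 0 0 5" --pt "0 0 0 0 0 0 5"

```text
t: 16.0
eef_pos: [0.6397, -0.1362, 0.2705]
orientation: [-2.215, -2.221, 0.005]
force: [-0.6, 1.0, -0.8]
gripper_width: 0.0182
```

```bash
python3 - <<'E'
from h import *
s,o=wsnap('w17');crop(s,'w17a',260,170,390,270,6); print(rot(o)[:,2])
plan([.641,-.138,.073],np.pi/2,5)
a=snap('scene','s17');crop(a,'s17a',230,120,330,220,6)
E
```

```text
[-0.00551152  0.00122743 -0.99998406]
at [ 0.6401 -0.1359  0.2718] grasp [ 0.6395 -0.1357  0.1168] yaw 1.574 w 0.0185 F [ 0.4 -0.4 -0. ] t 16.05
[-2.2, 1.1, 43.8, -0.004, -0.001, 0.003, 5]
```

View pics/w17a.png

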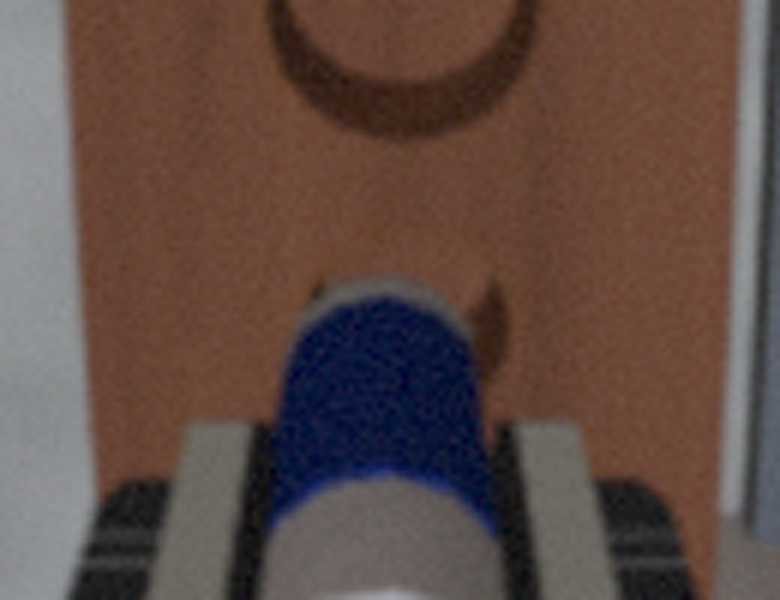

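View pics/s17a.png

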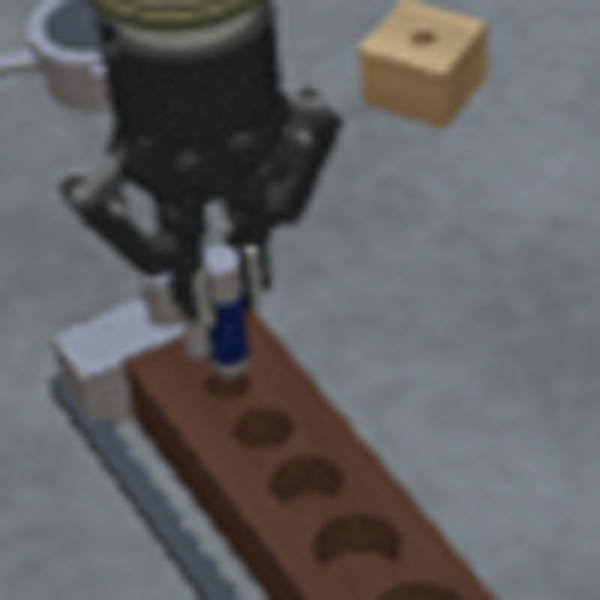

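Emit:
step_arm --pt "-2 1.4 2 -0.003 0 0.002 5" --pt "0 0 0 0 0 0 5" --pt "0 0 0 0 0 0 5" --pt "0 0 0 0 0 0 5"

```text
t: 16.5
eef_pos: [0.6425, -0.1392, 0.2721]
orientation: [2.221, 2.219, 0.004]
force: [-0.6, 0.1, 0.2]
gripper_width: 0.0186
```

```bash
python3 - <<'E'
from h import *
s,o=wsnap('w18');crop(s,'w18a',260,170,390,270,6); print(rot(o)[:,2])
plan([.641,-.138,.073],np.pi/2,5)
E
```

```text
[ 3.53548229e-03 -1.68164017e-04 -9.99993736e-01]
at [ 0.6425 -0.1393  0.272 ] grasp [ 0.643  -0.1393  0.117 ] yaw 1.57 w 0.0181 F [ 0.1 -0.1  0.3] t 16.55
[1.3, -1.6, 44.0, 0.003, 0.0, -0.001, 5]
```

View pics/w18a.png

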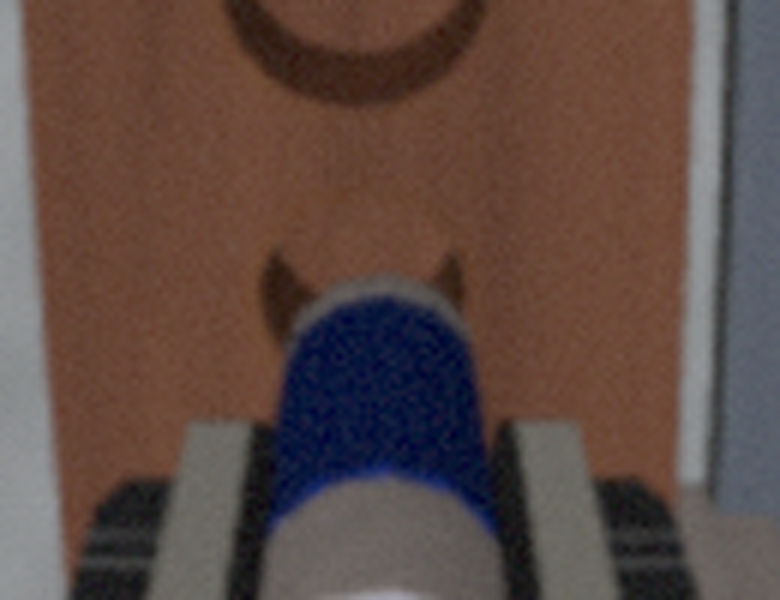

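Emit:
step_arm --pt "1.6 -1.8 2 0.003 0 0 5" --pt "0 0 0 0 0 0 5" --pt "0 0 0 0 0 0 5" --pt "0 0 0 0 0 0 5"

```text
t: 16.95
eef_pos: [0.6407, -0.1377, 0.2696]
orientation: [-2.223, -2.22, -0.0]
force: [-0.9, 0.6, -0.1]
gripper_width: 0.0184
```

```bash
python3 - <<'E'
from h import *
s,o=wsnap('w19');crop(s,'w19a',260,170,390,270,6); print(rot(o)[:,2])
plan([.641,-.138,.073],np.pi/2,5)
im=cv2.resize(s['image'][170:270,260:390],None,fx=6,fy=6,interpolation=cv2.INTER_CUBIC)
def circ(c,r,z,col):
    pts=[]
    for a in np.linspace(0,2*np.pi,60):
        q=wproj(s,o,[c[0]+r*np.cos(a),c[1]+r*np.sin(a),z]); pts.append(((q-[260,170])*6+3))
    cv2.polylines(im,[np.int32(pts)],True,col,1)
circ((.6421,-.1377),.0115,.049,(0,255,255))
p=np.array(o['eef_pos']); zb=p[2]-.2118
for dy,col in ((0,(0,255,0)),(-.002,(0,0,255))): circ((p[0]+.0012,p[1]+dy),.010,zb,col)
cv2.imwrite('pics/w19b.png',im)
E
```

```text
[-4.85179272e-06  1.26738040e-05 -1.00000000e+00]
at [ 0.6407 -0.1377  0.2696] grasp [ 0.6407 -0.1377  0.1146] yaw 1.57 w 0.0183 F [-0.4 -0.3 -0.9] t 17.0
[-0.3, 0.3, 41.6, 0.0, 0.0, -0.001, 5]
```

View pics/w19b.png

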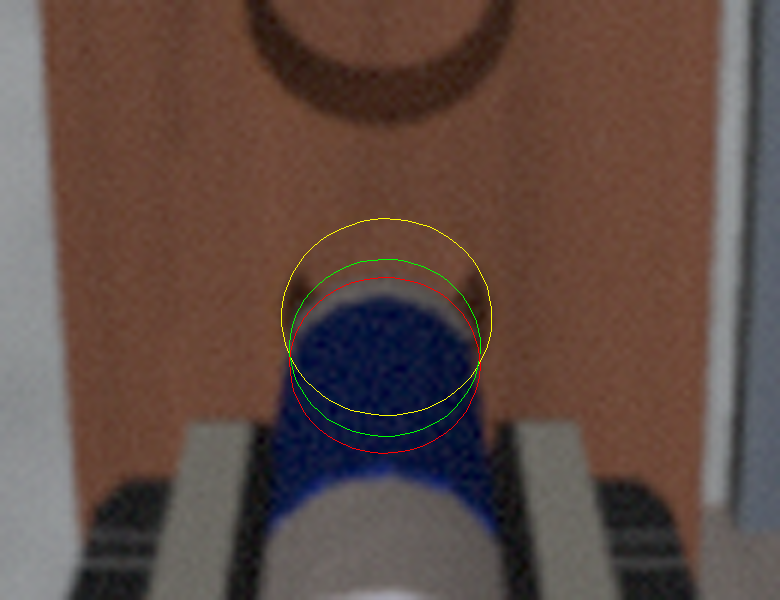

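Emit:
step_arm --pt "0.3 0.2 4 0 0 0 5" --pt "0 0 4 0 0 0 5" --pt "0 0 4 0 0 0 5" --pt "0 0 2 0 0 0 5" --pt "0 0 0 0 0 0 5"

```text
t: 17.5
eef_pos: [0.6408, -0.1374, 0.2551]
orientation: [-2.222, -2.22, 0.001]
force: [0.3, 0.2, 0.3]
gripper_width: 0.0189
```

Emit:
step_arm --pt "0 0 4 0 0 0 5" --pt "0 0 4 0 0 0 5" --pt "0 0 0 0 0 0 5"

```text
t: 17.8
eef_pos: [0.6407, -0.1374, 0.247]
orientation: [-2.222, -2.22, 0.001]
force: [0.7, 0.6, -0.3]
gripper_width: 0.0186
```

Emit:
step_arm --pt "0 0 5 0 0 0 5" --pt "0 0 5 0 0 0 5" --pt "0 0 3 0 0 0 5" --pt "0 0 2 0 0 0 5" --pt "0 0 0 0 0 0 5"

```text
t: 18.3
eef_pos: [0.6408, -0.1374, 0.2323]
orientation: [-2.222, -2.22, 0.001]
force: [0.2, -0.8, -1.0]
gripper_width: 0.0187
```

Emit:
step_arm --pt "0 0 1.5 0 0 0 5" --pt "0 0 0 0 0 0 5"

```text
t: 18.5
eef_pos: [0.6409, -0.1374, 0.2311]
orientation: [-2.223, -2.22, 0.0]
force: [0.7, 0.4, -0.1]
gripper_width: 0.0184
```

Emit:
step_arm --pt "0 0 1.5 0 0 0 5" --pt "0 0 0 0 0 0 5"

```text
t: 18.7
eef_pos: [0.641, -0.1374, 0.2309]
orientation: [2.222, 2.22, 0.0]
force: [-2.5, -0.0, 10.0]
gripper_width: 0.0181
```

Emit:
step_arm --pt "0 0 -1 0 0 0 25" --pt "0 0 0 0 0 0 40" --pt "0 0 0 0 0 0 44" --pt "0 0 -30 0 0 0 44" --pt "0 0 -45 0 0 0 44"

```text
t: 19.2
eef_pos: [0.6401, -0.1373, 0.3038]
orientation: [-2.219, -2.218, 0.005]
force: [0.9, -0.1, -0.2]
gripper_width: 0.0438
```

Emit:
step_arm --pt "0 0 -45 0 0 0 44" --pt "0 0 0 0 0 0 44" --pt "0 0 0 0 0 0 44"

```text
t: 19.5
eef_pos: [0.6409, -0.1376, 0.3517]
orientation: [2.221, 2.219, 0.002]
force: [-0.1, -0.2, -0.0]
gripper_width: 0.044
```

```bash
python3 - <<'E'
from h import *
s,o=wsnap('w20'); t=snap('top','t20'); crop(t,'t20a',140,140,340,260,4)
plan([.4423,.160,.2],np.pi/2,48)
E
```

```text
at [ 0.6404 -0.1375  0.3496] grasp [ 0.6402 -0.1375  0.1946] yaw 1.57 w 0.044 F [-0.  -0.1 -0.5] t 19.6
[37.2, -24.8, -0.6, 0.0, 0.0, 0.0, 48]
[37.2, -24.8, -0.6, 0.0, 0.0, 0.0, 48]
[37.2, -24.8, -0.6, 0.0, 0.0, 0.0, 48]
[37.1, -24.8, -0.6, 0.0, 0.0, 0.0, 48]
[37.2, -24.8, -0.7, 0.0, 0.0, 0.0, 48]
[37.1, -24.8, -0.6, -0.001, 0.0, 0.0, 48]
[37.2, -24.8, -0.7, 0.0, 0.0, -0.001, 48]
[37.1, -24.8, -0.7, -0.001, 0.0, 0.0, 48]
```

View pics/w20.png

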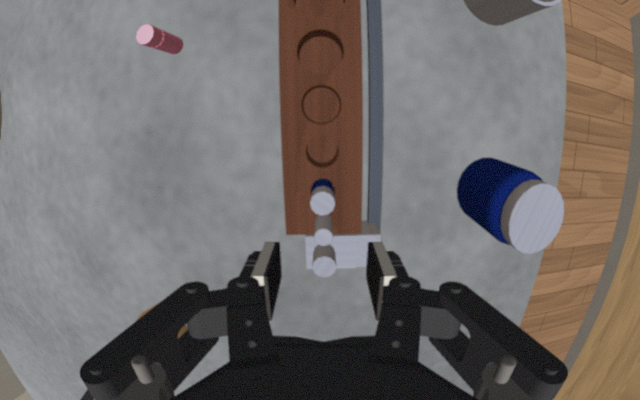

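View pics/t20a.png

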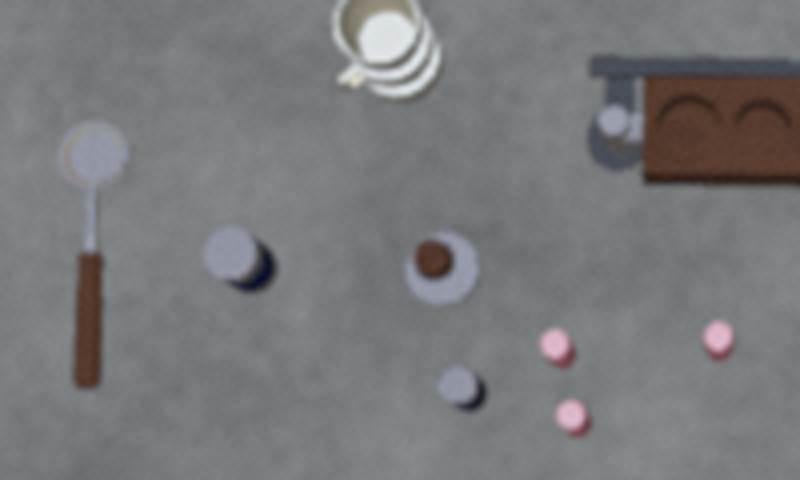

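Emit:
step_arm --pt "37 -25 0 0 0 0 48" --pt "37 -25 0 0 0 0 48" --pt "37 -25 0 0 0 0 48" --pt "37 -25 0 0 0 0 48" --pt "37 -25 0 0 0 0 48"

```text
t: 20.1
eef_pos: [0.5146, 0.0488, 0.3492]
orientation: [-2.221, -2.219, 0.003]
force: [0.3, 1.3, -0.4]
gripper_width: 0.048
```

Emit:
step_arm --pt "37 -25 0 0 0 0 48" --pt "37 -25 0 0 0 0 48" --pt "37 -24 0 0 0 0 48" --pt "0 0 0 0 0 0 48" --pt "0 0 0 0 0 0 48"

```text
t: 20.6
eef_pos: [0.4416, 0.1594, 0.3498]
orientation: [-2.219, -2.223, 0.003]
force: [0.3, -0.7, 0.1]
gripper_width: 0.048
```

Emit:
step_arm --pt "0 0 0 0 0 0 48" --pt "0 0 0 0 0 0 48"

```text
t: 20.8
eef_pos: [0.4428, 0.1575, 0.3501]
orientation: [-2.225, -2.218, 0.002]
force: [0.1, -0.0, -0.2]
gripper_width: 0.0477
```

```bash
python3 - <<'E'
from h import *
s,o=wsnap('w21'); crop(s,'w21a',270,110,370,190,7)
print(wproj(s,o,[.4434,.1951,.07]))
s,o=wload('w20'); crop(s,'w20a',270,0,370,220,4)
E
```

```text
[323.04535207 152.73251122]
```

View pics/w21a.png

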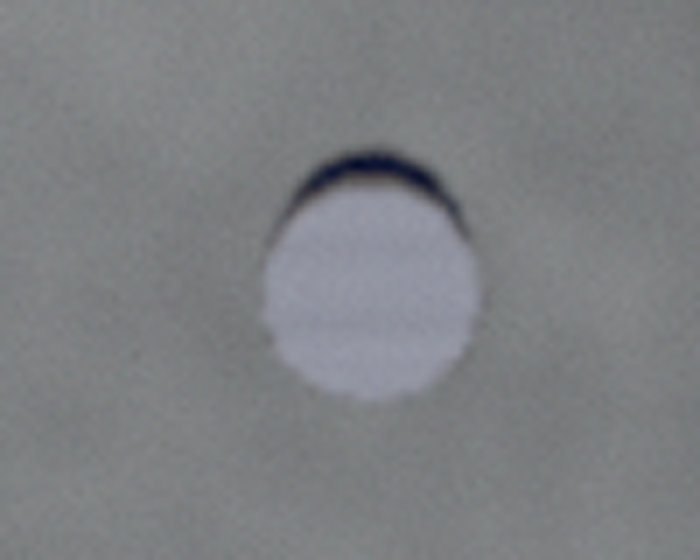

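View pics/w20a.png

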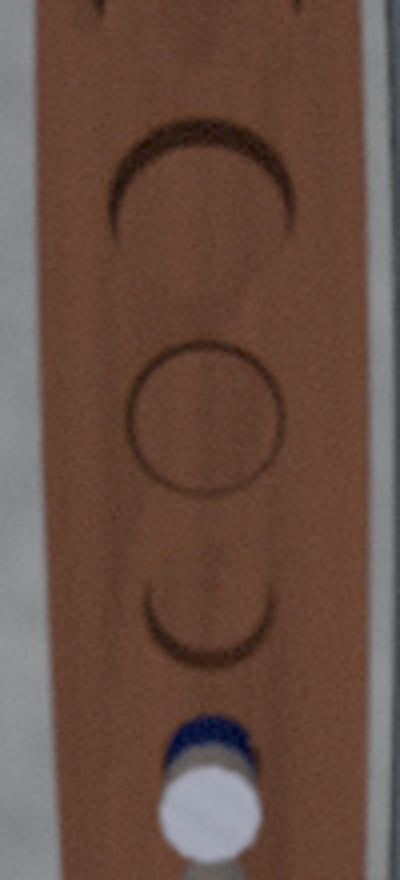

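```bash
python3 - <<'E'
from h import *
s,o=wload('w20'); f=lambda x,y:wat(s,o,270+x/4-.375,y/4-.375,.049)
print('h4',f(209,603),'h3',f(206,418),'h2',f(202,212),'pose',o['eef_pos'],rot(o)[:,2], np.linalg.norm(f(107,212)-f(297,212)),np.linalg.norm(f(126,418)-f(286,418)))
s,o=wload('w21'); P=wat(s,o,322.57,151.1,.07); print(P)
plan([P[0]-.0011,P[1],.1],np.pi/2,44)
E
```

```text
h4 [ 0.64129682 -0.10105337  0.049     ] h3 [ 0.64072046 -0.06025275  0.049     ] h2 [ 0.63992089 -0.01445995  0.049     ] pose [ 0.64090915 -0.13758001  0.35172657] [ 2.14438294e-03 -6.35713828e-04 -9.99997499e-01] 0.04091841286805286 0.0346058619458156
[0.44302007 0.19643944 0.07      ]
at [0.4428 0.1576 0.3503] grasp [0.4427 0.1575 0.1953] yaw 1.567 w 0.0482 F [-0.4 -0.2  0.1] t 20.85
[13.0, -0.3, 31.7, 0.0, 0.0, -0.001, 44]
[13.0, -0.3, 31.8, 0.0, 0.0, -0.001, 44]
[12.9, -0.3, 31.7, -0.001, 0.0, -0.001, 44]
```

Emit:
step_arm --pt "19 -1 20 0 0 0 46" --pt "20 0 20 0 0 0 46" --pt "0 0 45 0 0 0 46" --pt "0 0 25 0 0 0 46" --pt "0 0 0 0 0 0 46"

```text
t: 21.35
eef_pos: [0.4409, 0.197, 0.238]
orientation: [-2.222, -2.219, 0.008]
force: [-0.3, -1.1, 0.6]
gripper_width: 0.046
```

Emit:
step_arm --pt "0 0 10 0 0 0 46" --pt "0 0 0 0 0 0 46" --pt "0 0 0 0 0 0 46"

```text
t: 21.65
eef_pos: [0.4416, 0.1976, 0.2315]
orientation: [2.223, 2.219, 0.002]
force: [0.4, 0.2, 0.1]
gripper_width: 0.0464
```

```bash
python3 - <<'E'
from h import *
s,o=wsnap('w22'); plan([.4419,.1964,.056],np.pi/2,44)
E
```

```text
at [0.4416 0.1976 0.2316] grasp [0.4418 0.1977 0.0766] yaw 1.569 w 0.0458 F [0.8 0.4 0.2] t 21.7
[-1.2, 0.3, 20.6, 0.001, -0.001, -0.002, 44]
```

View pics/w22.png

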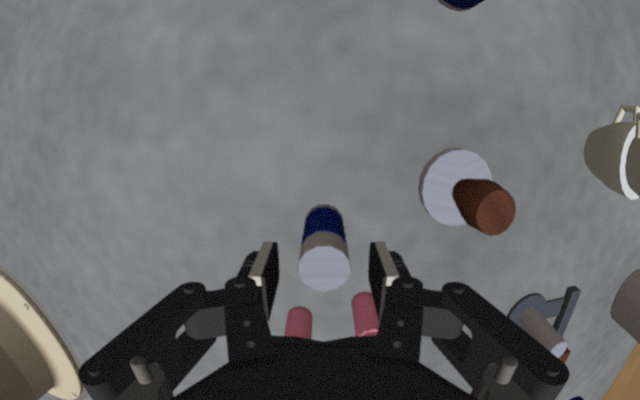

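Emit:
step_arm --pt "-1 0 10 0 0 0 44" --pt "0 0 10 0 0 0 44" --pt "0 0 0 0 0 0 36" --pt "0 0 0 0 0 0 26" --pt "0 0 0 0 0 0 10"

```text
t: 22.2
eef_pos: [0.4411, 0.1968, 0.2106]
orientation: [-2.222, -2.221, 0.001]
force: [-0.4, 0.4, -0.1]
gripper_width: 0.0243
```

Emit:
step_arm --pt "0 0 0 0 0 0 10" --pt "0 0 0 0 0 0 10" --pt "0 0 0 0 0 0 10"

```text
t: 22.5
eef_pos: [0.4412, 0.1967, 0.2108]
orientation: [2.223, 2.22, 0.0]
force: [0.0, 0.6, -0.5]
gripper_width: 0.0245
```

Emit:
step_arm --pt "0 0 -20 0 0 0 10" --pt "0 0 -40 0 0 0 10" --pt "0 0 -30 0 0 0 10" --pt "0 0 0 0 0 0 10"

```text
t: 22.9
eef_pos: [0.4418, 0.1969, 0.3039]
orientation: [2.222, 2.218, 0.008]
force: [-0.1, -1.0, -1.1]
gripper_width: 0.0249
```

```bash
python3 - <<'E'
from h import *
s,o=wsnap('w23'); crop(s,'w23a',240,180,400,320,5)
plan([.6403,-.1023,.147],np.pi/2,10)
E
```

```text
at [0.4416 0.1966 0.3023] grasp [0.4421 0.1969 0.1473] yaw 1.569 w 0.0243 F [-0.2 -1.   0.1] t 22.95
[-37.3, 24.9, 0.1, 0.0, 0.0, 0.0, 10]
[-37.3, 24.9, 0.1, 0.0, 0.0, 0.0, 10]
[-37.3, 24.9, 0.0, 0.001, 0.0, 0.0, 10]
[-37.3, 24.9, 0.0, 0.0, 0.0, 0.0, 10]
[-37.3, 24.9, 0.0, 0.001, 0.0, 0.0, 10]
[-37.3, 24.9, 0.0, 0.0, -0.001, -0.001, 10]
[-37.4, 24.9, 0.1, 0.001, 0.0, 0.0, 10]
[-37.4, 24.9, 0.0, 0.0, -0.001, -0.001, 10]
```

View pics/w23a.png

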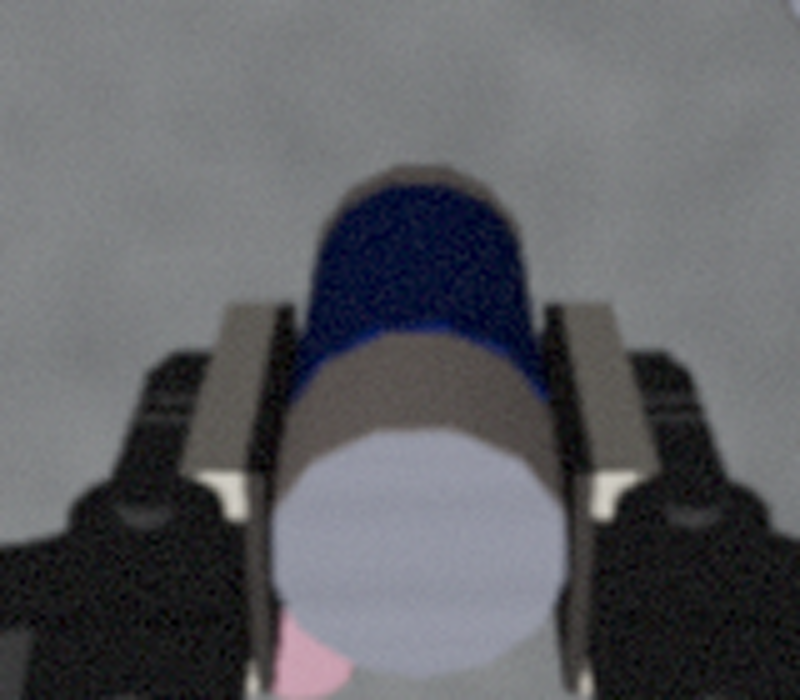

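Emit:
step_arm --pt "-37 25 0 0 0 0 10" --pt "-37 25 0 0 0 0 10" --pt "-37 25 0 0 0 0 10" --pt "-37 25 0 0 0 0 10" --pt "-37 25 0 0 0 0 10"

```text
t: 23.45
eef_pos: [0.5665, 0.0099, 0.2993]
orientation: [-2.222, -2.22, 0.002]
force: [1.2, 0.7, -0.2]
gripper_width: 0.0246
```

Emit:
step_arm --pt "-38 25 0 0 0 0 10" --pt "-38 25 0 0 0 0 10" --pt "-38 24 0 0 0 0 10" --pt "0 0 12 0 0 0 10" --pt "0 0 12 0 0 0 10"

```text
t: 23.95
eef_pos: [0.6397, -0.1038, 0.2745]
orientation: [-2.225, -2.217, 0.002]
force: [-0.9, 1.3, -1.1]
gripper_width: 0.0243
```

Emit:
step_arm --pt "0 0 0 0 0 0 10" --pt "0 0 0 0 0 0 10" --pt "0 0 0 0 0 0 10" --pt "0 0 0 0 0 0 10"

```text
t: 24.35
eef_pos: [0.6399, -0.1016, 0.2772]
orientation: [2.221, 2.221, 0.001]
force: [-0.0, 0.2, -0.1]
gripper_width: 0.0243
```

```bash
python3 - <<'E'
from h import *
plan([.6405,-.1023,.110],np.pi/2,10)
E
```

```text
at [ 0.6399 -0.1016  0.2772] grasp [ 0.6401 -0.1016  0.1222] yaw 1.571 w 0.0243 F [-0.   0.2 -0.1] t 24.35
[-0.7, 0.5, 12.2, 0.001, 0.0, 0.0, 10]
```

Emit:
step_arm --pt "-0.7 0.5 8 0.001 0 0 10" --pt "0 0 0 0 0 0 10" --pt "0 0 0 0 0 0 10" --pt "0 0 0 0 0 0 10"

```text
t: 24.75
eef_pos: [0.6404, -0.1031, 0.2687]
orientation: [-2.222, -2.22, 0.001]
force: [0.5, -0.5, -0.8]
gripper_width: 0.0246
```

```bash
cat >> h.py <<'E'
def overlay(f,h,hr,cr,drop,ofs=(.0012,0),box=(260,170,390,270),k=6):
    s,o=wsnap(f); u0,v0,u1,v1=box
    im=cv2.resize(s['image'][v0:v1,u0:u1],None,fx=k,fy=k,interpolation=cv2.INTER_CUBIC)
    def circ(c,r,z,col):
        pts=[(wproj(s,o,[c[0]+r*np.cos(a),c[1]+r*np.sin(a),z])-[u0,v0])*k+k/2 for a in np.linspace(0,2*np.pi,60)]
        cv2.polylines(im,[np.int32(pts)],True,col,1)
    circ((h[0]+ofs[0],h[1]+ofs[1]),hr,.049,(0,255,255))
    p=np.array(o['eef_pos']);M=rot(o); b=p+M[:,2]*drop
    circ((b[0]+ofs[0],b[1]+ofs[1]),cr,b[2],(0,255,0))
    cv2.imwrite('pics/'+f+'o.png',im); print('bottom',b,'tilt',M[:,2],'w',o)if 0 else print('bottom',np.round(b,4),'tilt',np.round(M[:2,2],4))
E
python3 - <<'E'
from h import *
overlay('w24',(.6405,-.1024),.0145,.013,.2108)
plan([.6405,-.1023,.110],np.pi/2,10)
E
```

```text
bottom [ 0.6402 -0.1031  0.0579] tilt [-0.001  0.   ]
at [ 0.6404 -0.1032  0.2687] grasp [ 0.6403 -0.1032  0.1137] yaw 1.57 w 0.025 F [-0.7 -0.1 -1.5] t 24.8
[0.9, 0.1, 3.7, -0.001, 0.0, -0.001, 10]
```

View pics/w24o.png

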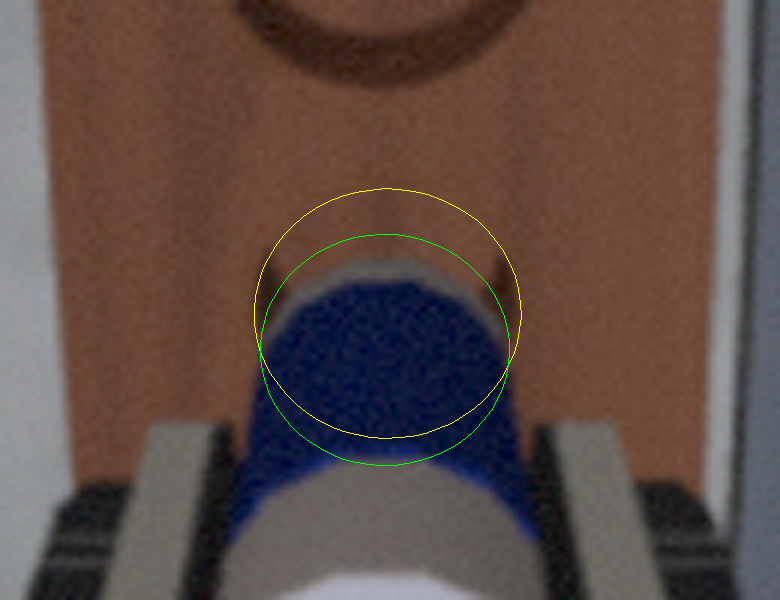

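Emit:
step_arm --pt "0.9 0.2 4 0 0 0 10" --pt "0 0 4 0 0 0 10" --pt "0 0 4 0 0 0 10" --pt "0 0 2 0 0 0 10" --pt "0 0 0 0 0 0 10"

```text
t: 25.3
eef_pos: [0.6405, -0.1022, 0.2541]
orientation: [-2.222, -2.219, 0.002]
force: [-0.4, -0.9, -1.5]
gripper_width: 0.0247
```

Emit:
step_arm --pt "0 0 4 0 0 0 10" --pt "0 0 4 0 0 0 10" --pt "0 0 4 0 0 0 10" --pt "0 0 4 0 0 0 10" --pt "0 0 0 0 0 0 10"

```text
t: 25.8
eef_pos: [0.6404, -0.1022, 0.2379]
orientation: [-2.221, -2.219, 0.002]
force: [-0.7, -0.2, -0.5]
gripper_width: 0.0247
```

Seat is expected at a TCP height of about 0.230.

Emit:
step_arm --pt "0 0 3 0 0 0 10" --pt "0 0 3 0 0 0 10" --pt "0 0 2 0 0 0 10" --pt "0 0 1.5 0 0 0 10" --pt "0 0 0 0 0 0 10"

```text
t: 26.3
eef_pos: [0.6405, -0.1022, 0.2294]
orientation: [-2.222, -2.22, 0.001]
force: [-1.0, -0.1, 3.0]
gripper_width: 0.0246
```

Emit:
step_arm --pt "0 0 1 0 0 0 10" --pt "0 0 0 0 0 0 10"

```text
t: 26.5
eef_pos: [0.6405, -0.1022, 0.2293]
orientation: [2.223, 2.22, -0.001]
force: [-3.7, 0.3, 11.9]
gripper_width: 0.0245
```

Emit:
step_arm --pt "0 0 -1 0 0 0 30" --pt "0 0 0 0 0 0 46" --pt "0 0 0 0 0 0 50" --pt "0 0 -30 0 0 0 50" --pt "0 0 -45 0 0 0 60"

```text
t: 27.0
eef_pos: [0.6399, -0.1022, 0.3023]
orientation: [-2.218, -2.217, 0.006]
force: [1.5, -0.8, 0.9]
gripper_width: 0.0596
```

Emit:
step_arm --pt "0 0 -45 0 0 0 85" --pt "0 0 0 0 0 0 85" --pt "0 0 0 0 0 0 85" --pt "0 0 0 0 0 0 85"

```text
t: 27.4
eef_pos: [0.6403, -0.1024, 0.3481]
orientation: [-2.221, -2.219, 0.003]
force: [-0.1, -0.1, 0.0]
gripper_width: 0.0847
```

```bash
python3 - <<'E'
from h import *
s,o=wsnap('w25'); t=snap('top','t25'); crop(t,'t25a',140,140,340,260,4)
a=snap('scene','s25'); crop(a,'s25a',360,260,460,360,6)
E
```

```text
(no output)
```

View pics/w25.png

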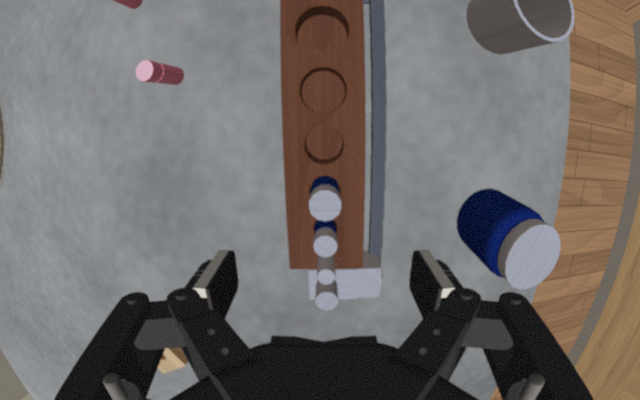

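View pics/t25a.png

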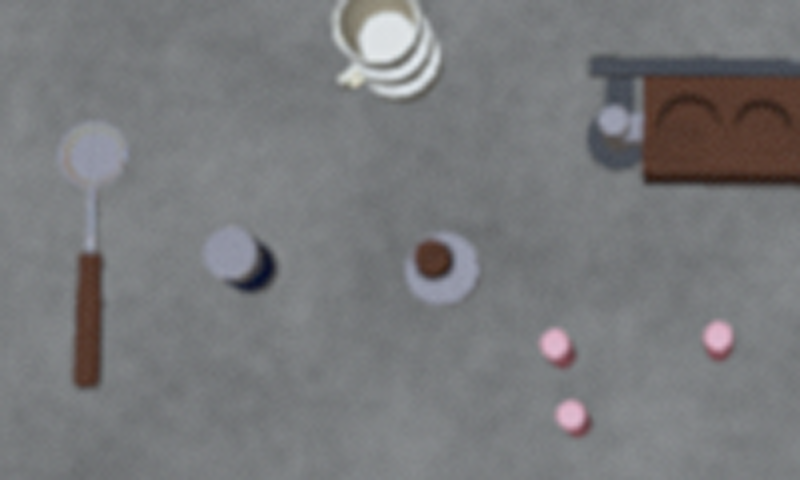

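View pics/s25a.png

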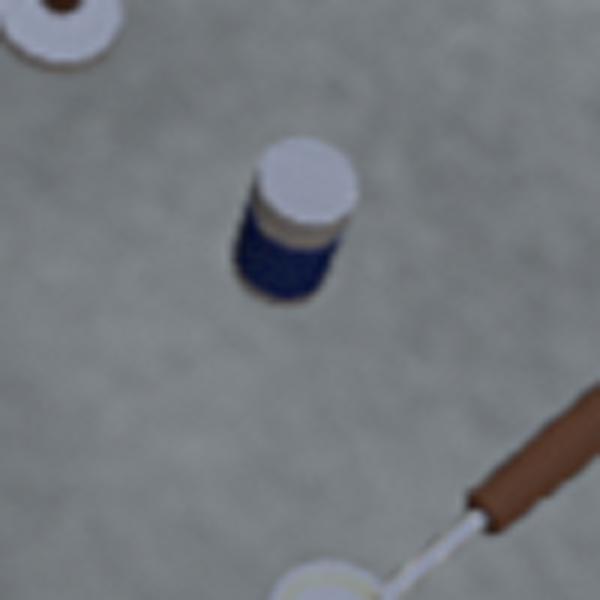

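```bash
python3 - <<'E'
from h import *
t=snapshot('top');a=snapshot('scene')
A=at(t,140+231/4-.375,140+252/4-.375,.07);B=at(a,360+308/6-.42,260+182/6-.42,.07)
print(A,B); e=lambda x:at(a,360+x/6-.42,260+182/6-.42,.07); print(np.linalg.norm(e(358)-e(257)))
plan([A[0]+.001,A[1]-.035,.2],np.pi/2,80)
E
```

```text
[0.53207101 0.36183916 0.07      ] [0.53329434 0.36294791 0.07      ]
0.038302234294335144
at [ 0.6406 -0.1022  0.348 ] grasp [ 0.6402 -0.1021  0.193 ] yaw 1.57 w 0.085 F [-0.7  0.1  0.2] t 27.65
[42.9, -10.8, -0.7, 0.0, 0.0, 0.0, 80]
[42.9, -10.8, -0.6, 0.0, 0.0, 0.0, 80]
[42.9, -10.8, -0.7, 0.0, 0.0, 0.0, 80]
[42.9, -10.8, -0.6, 0.0, 0.0, 0.0, 80]
[42.9, -10.8, -0.7, 0.0, 0.0, 0.0, 80]
[42.9, -10.8, -0.6, -0.001, 0.0, 0.0, 80]
[42.9, -10.8, -0.7, 0.0, 0.0, 0.0, 80]
[42.9, -10.8, -0.7, -0.001, 0.0, 0.0, 80]
[42.9, -10.7, -0.6, 0.0, 0.0, 0.0, 80]
[42.8, -10.8, -0.7, -0.001, 0.0, -0.001, 80]
```

Emit:
step_arm --pt "43 -11 0 0 0 0 80" --pt "43 -11 0 0 0 0 80" --pt "43 -11 0 0 0 0 80" --pt "43 -11 0 0 0 0 80" --pt "43 -11 0 0 0 0 80"

```text
t: 28.15
eef_pos: [0.5853, 0.1144, 0.3488]
orientation: [-2.222, -2.219, 0.002]
force: [0.5, 0.8, -0.1]
gripper_width: 0.0802
```

Emit:
step_arm --pt "43 -11 0 0 0 0 70" --pt "43 -11 0 0 0 0 65" --pt "43 -11 0 0 0 0 65" --pt "43 -10 0 0 0 0 65" --pt "43 -10 0 0 0 0 65"

```text
t: 28.65
eef_pos: [0.5324, 0.3296, 0.3488]
orientation: [-2.222, -2.22, 0.002]
force: [1.5, -0.5, 0.5]
gripper_width: 0.0651
```

Emit:
step_arm --pt "0 0 0 0 0 0 65" --pt "0 0 0 0 0 0 65" --pt "0 0 0 0 0 0 65" --pt "0 0 0 0 0 0 65"

```text
t: 29.05
eef_pos: [0.5338, 0.3263, 0.349]
orientation: [-2.225, -2.218, 0.002]
force: [-0.2, 0.4, 0.1]
gripper_width: 0.065
```

```bash
python3 - <<'E'
from h import *
s,o=wsnap('w26'); crop(s,'w26a',260,90,380,200,6); print(rot(o)[:,2],o['q'])
plan([.532,.362,.2],np.pi/2,65)
E
```

```text
[-0.00120337 -0.00104637 -0.99999873] [-0.34518758  0.57786924 -0.44093989  1.866995    0.34042176  0.77288844
 -0.97362255]
at [0.5338 0.3263 0.3491] grasp [0.5336 0.3262 0.1941] yaw 1.568 w 0.0649 F [0.5 0.  0.2] t 29.1
[35.7, -1.9, -5.9, -0.001, 0.001, -0.003, 65]
```

View pics/w26.png

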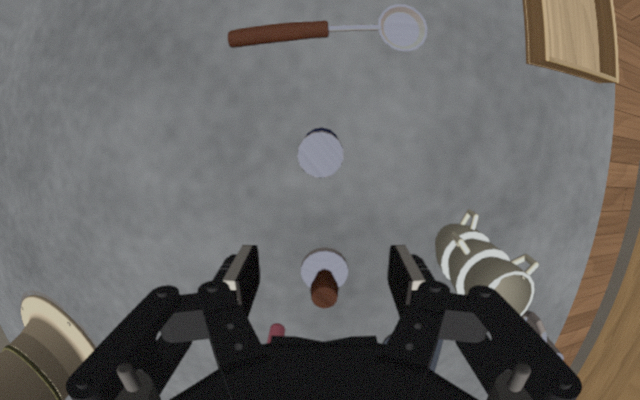

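View pics/w26a.png

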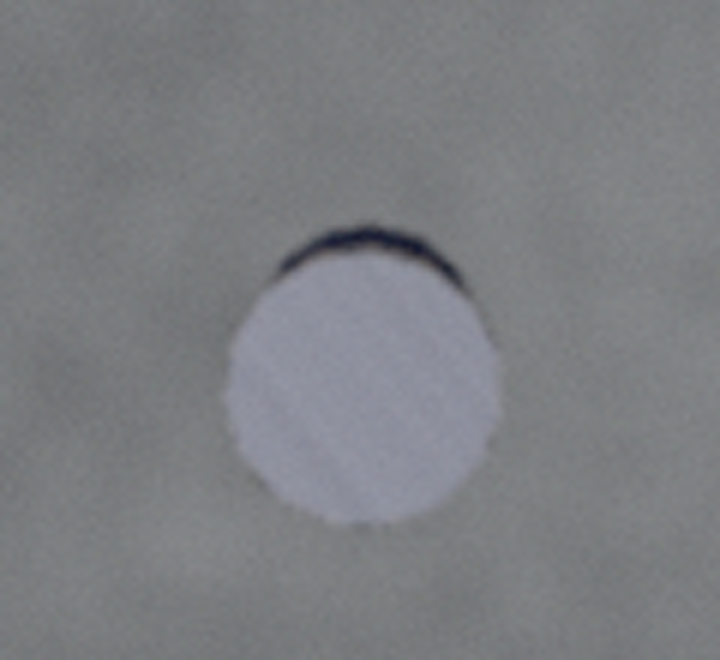

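```bash
python3 - <<'E'
from h import *
s,o=wload('w26'); f=lambda x,y:wat(s,o,260+x/6-.42,90+y/6-.42,.07)
print(f(364,388),np.linalg.norm(f(228,390)-f(500,390)),np.linalg.norm(f(364,252)-f(364,524)))
P=f(364,388);plan([P[0]-.0011,P[1],.056],np.pi/2,65)
E
```

```text
[0.53207984 0.36262329 0.07      ] 0.03662838365728437 0.037137723175063635
at [0.5338 0.3263 0.3491] grasp [0.5336 0.3262 0.1941] yaw 1.568 w 0.0649 F [0.5 0.  0.2] t 29.1
[9.1, -0.7, 34.5, 0.0, 0.0, -0.001, 65]
[9.1, -0.7, 34.5, 0.0, 0.0, -0.001, 65]
[9.1, -0.7, 34.5, -0.001, 0.0, -0.001, 65]
[9.1, -0.6, 34.6, 0.0, 0.001, 0.0, 65]
```

Emit:
step_arm --pt "18 -1.5 15 0 0 -0.001 65" --pt "18 -1.2 25 0 0 -0.001 65" --pt "0 0 45 0 0 -0.001 65" --pt "0 0 30 0 0 0 65" --pt "0 0 0 0 0 0 65"

```text
t: 29.6
eef_pos: [0.5297, 0.362, 0.2304]
orientation: [-2.219, -2.222, 0.012]
force: [-0.9, -1.8, 0.8]
gripper_width: 0.0644
```

Emit:
step_arm --pt "0 0 0 0 0 0 65" --pt "0 0 0 0 0 0 65" --pt "0 0 0 0 0 0 65"

```text
t: 29.9
eef_pos: [0.531, 0.3639, 0.2362]
orientation: [-2.22, -2.223, -0.003]
force: [0.5, 0.5, 0.4]
gripper_width: 0.0647
```

```bash
python3 - <<'E'
from h import *
s,o=wsnap('w27'); print(rot(o)[:,2])
plan([.531,.3626,.056],np.pi/2,65)
E
```

```text
[ 0.00131344  0.00167667 -0.99999773]
at [0.5308 0.3639 0.236 ] grasp [0.531  0.3642 0.081 ] yaw 1.572 w 0.065 F [0.1 0.5 0.1] t 29.95
[-1.3, 0.2, 25.0, 0.001, -0.002, 0.001, 65]
```

View pics/w27.png

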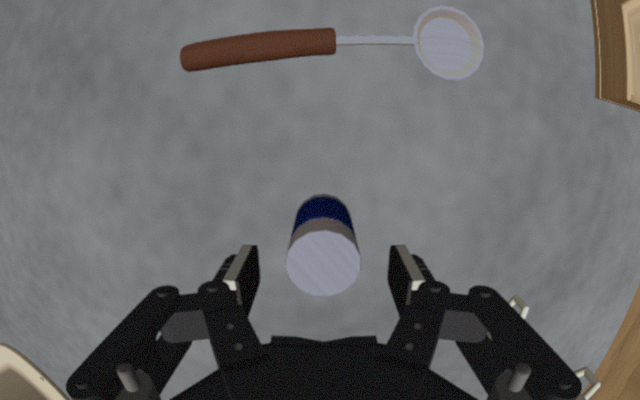

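Emit:
step_arm --pt "-1.3 0 12 0.001 -0.002 0 62" --pt "0 0 12 0 0 0 58" --pt "0 0 0 0 0 0 50" --pt "0 0 0 0 0 0 42" --pt "0 0 0 0 0 0 36"

```text
t: 30.45
eef_pos: [0.5302, 0.3627, 0.2101]
orientation: [-2.219, -2.224, 0.005]
force: [0.4, 0.1, -1.2]
gripper_width: 0.0366
```

Emit:
step_arm --pt "0 0 0 0 0 0 20" --pt "0 0 0 0 0 0 20" --pt "0 0 0 0 0 0 20" --pt "0 0 0 0 0 0 20"

```text
t: 30.85
eef_pos: [0.5303, 0.3625, 0.2104]
orientation: [2.219, 2.224, -0.004]
force: [0.7, -0.1, -1.4]
gripper_width: 0.037
```

Emit:
step_arm --pt "0 0 -20 0 0 0 20" --pt "0 0 -40 0 0 0 20" --pt "0 0 -40 0 0 0 20" --pt "0 0 0 0 0 0 20" --pt "0 0 0 0 0 0 20"

```text
t: 31.35
eef_pos: [0.5306, 0.3626, 0.3113]
orientation: [2.219, 2.223, -0.001]
force: [1.0, -0.2, -1.2]
gripper_width: 0.037
```

```bash
python3 - <<'E'
from h import *
s,o=wsnap('w28'); print(rot(o)[:,2])
plan([.6393,-.0144,.155],np.pi/2,20)
E
```

```text
[-1.44283560e-04 -9.72910083e-04 -9.99999516e-01]
at [0.5304 0.3623 0.3101] grasp [0.5301 0.362  0.1551] yaw 1.573 w 0.037 F [ 0.2 -0.7 -0.7] t 31.4
[-41.9, 12.0, 0.1, 0.0, 0.0, 0.0, 20]
[-41.9, 12.0, 0.1, 0.0, 0.0, 0.0, 20]
[-41.9, 12.0, 0.1, 0.0, 0.0, 0.0, 20]
[-41.9, 12.0, 0.1, 0.0, 0.0, 0.0, 20]
[-41.9, 12.1, 0.1, 0.0, 0.0, 0.0, 20]
[-41.9, 12.0, 0.1, 0.0, 0.001, 0.0, 20]
[-41.8, 12.1, 0.0, -0.001, 0.0, 0.001, 20]
[-41.9, 12.1, 0.0, 0.0, 0.001, 0.0, 20]
[-41.8, 12.1, 0.0, -0.001, 0.0, 0.001, 20]
```

View pics/w28.png

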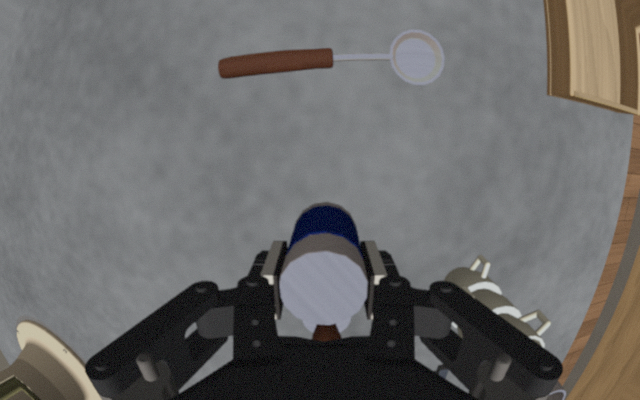

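Emit:
step_arm --pt "-45 0 0 0 0 0 20" --pt "-45 0 0 0 0 0 20" --pt "-45 0 0 0 0 0 20" --pt "-45 0 0 0 0 0 20" --pt "-45 10 0 0 0 0 20"

```text
t: 31.9
eef_pos: [0.5395, 0.1361, 0.3092]
orientation: [-2.216, -2.224, 0.009]
force: [1.1, 0.5, -0.6]
gripper_width: 0.0368
```

Emit:
step_arm --pt "-38 24 0 0 0 0 20" --pt "-38 25 0 0 0 0 20" --pt "-38 25 0 0 0 0 20" --pt "-38 25 0 0 0 0 20" --pt "0 0 0 0 0 0 20"

```text
t: 32.4
eef_pos: [0.6424, -0.0214, 0.3084]
orientation: [2.228, 2.213, -0.01]
force: [0.3, -0.6, -0.6]
gripper_width: 0.0366
```

Emit:
step_arm --pt "0 0 15 0 0 0 20" --pt "0 0 15 0 0 0 20" --pt "0 0 0 0 0 0 20" --pt "0 0 0 0 0 0 20"

```text
t: 32.8
eef_pos: [0.6396, -0.0127, 0.2797]
orientation: [-2.215, -2.225, 0.007]
force: [0.3, -0.7, -1.2]
gripper_width: 0.0368
```

```bash
python3 - <<'E'
from h import *
plan([.6393,-.0144,.113],np.pi/2,20)
E
```

```text
at [ 0.6396 -0.0127  0.2797] grasp [ 0.6389 -0.013   0.1247] yaw 1.575 w 0.0368 F [ 0.3 -0.7 -1.2] t 32.8
[-1.7, -0.2, 11.7, -0.004, 0.002, 0.004, 20]
```

Emit:
step_arm --pt "-1.7 0 8 -0.003 0.002 0.004 20" --pt "0 0 0 0 0 0 20" --pt "0 0 0 0 0 0 20" --pt "0 0 0 0 0 0 20"

```text
t: 33.2
eef_pos: [0.6403, -0.0157, 0.2731]
orientation: [2.223, 2.219, 0.002]
force: [-0.6, 0.0, -1.6]
gripper_width: 0.0365
```

```bash
python3 - <<'E'
from h import *
overlay('w29',(.6393,-.0144),.0205,.019,.2104)
plan([.6393,-.0144,.110],np.pi/2,20)
E
```

```text
bottom [ 0.6406 -0.0157  0.0627] tilt [ 0.0015 -0.    ]
at [ 0.6403 -0.0158  0.2731] grasp [ 0.6405 -0.0158  0.1181] yaw 1.569 w 0.0366 F [ 0.3  0.3 -1.5] t 33.25
[1.4, -1.0, 8.1, 0.002, 0.0, -0.002, 20]
```

View pics/w29o.png

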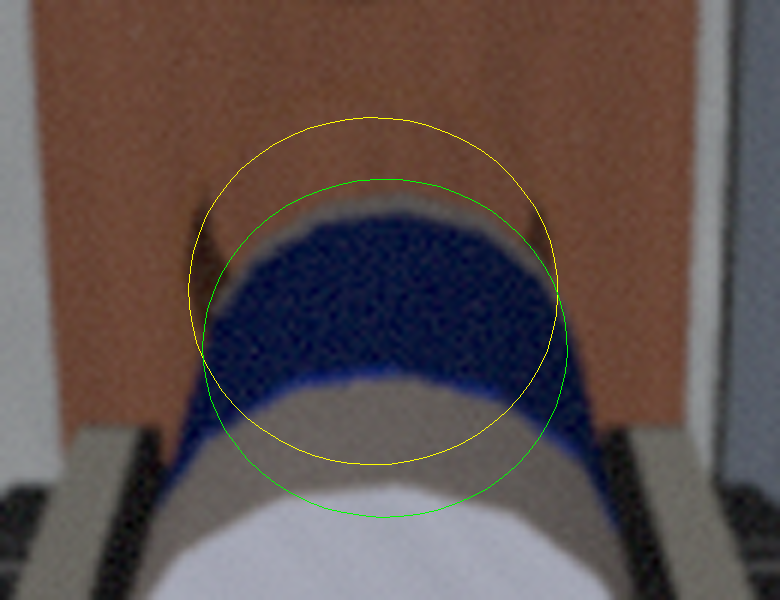

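Emit:
step_arm --pt "1.4 -1.2 4 0.002 0 -0.002 20" --pt "0 0 0 0 0 0 20" --pt "0 0 0 0 0 0 20" --pt "0 0 0 0 0 0 20"

```text
t: 33.65
eef_pos: [0.639, -0.0144, 0.2688]
orientation: [-2.221, -2.221, 0.001]
force: [0.4, 0.0, -0.3]
gripper_width: 0.0367
```

```bash
python3 - <<'E'
from h import *
overlay('w30',(.6393,-.0144),.0205,.019,.2104)
plan([.6393,-.0144,.110],np.pi/2,20)
E
```

```text
bottom [ 0.6388 -0.0144  0.0584] tilt [-0.001  0.   ]
at [ 0.639  -0.0144  0.2688] grasp [ 0.6389 -0.0144  0.1138] yaw 1.571 w 0.0363 F [ 0.5  0.2 -1.1] t 33.7
[0.0, 0.3, 3.8, -0.001, 0.0, 0.0, 20]
```

View pics/w30o.png

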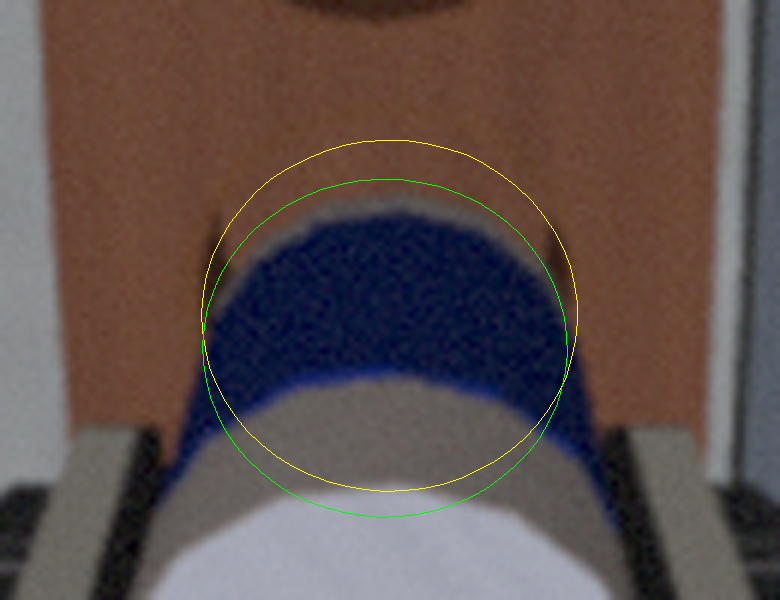

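Emit:
step_arm --pt "0 -0.2 4 0 0 0 20" --pt "0 0 4 0 0 0 20" --pt "0 0 4 0 0 0 20" --pt "0 0 2 0 0 0 20" --pt "0 0 0 0 0 0 20"

```text
t: 34.2
eef_pos: [0.6387, -0.0143, 0.2543]
orientation: [-2.22, -2.221, 0.002]
force: [-0.1, 1.2, -1.0]
gripper_width: 0.0367
```

Emit:
step_arm --pt "0 0 4 0 0 0 20" --pt "0 0 4 0 0 0 20" --pt "0 0 4 0 0 0 20" --pt "0 0 4 0 0 0 20" --pt "0 0 0 0 0 0 20"

```text
t: 34.7
eef_pos: [0.6387, -0.0142, 0.2381]
orientation: [-2.22, -2.221, 0.001]
force: [0.7, 1.3, -2.1]
gripper_width: 0.0368
```

Emit:
step_arm --pt "0 0 3 0 0 0 20" --pt "0 0 3 0 0 0 20" --pt "0 0 2 0 0 0 20" --pt "0 0 1.5 0 0 0 20" --pt "0 0 0 0 0 0 20"

```text
t: 35.2
eef_pos: [0.6388, -0.0142, 0.2291]
orientation: [-2.22, -2.221, 0.001]
force: [0.4, 3.3, -2.3]
gripper_width: 0.0365
```

Emit:
step_arm --pt "0 0 1.5 0 0 0 20" --pt "0 0 0 0 0 0 20"

```text
t: 35.4
eef_pos: [0.6388, -0.0141, 0.2289]
orientation: [-2.221, -2.221, 0.0]
force: [-2.9, 4.2, 10.2]
gripper_width: 0.0369
```

Seated. Release, rise and retreat, then check.

Emit:
step_arm --pt "0 0 -1 0 0 0 45" --pt "0 0 0 0 0 0 60" --pt "0 0 0 0 0 0 60" --pt "0 0 -30 0 0 0 60" --pt "0 0 -45 0 0 0 60"

```text
t: 35.9
eef_pos: [0.638, -0.0149, 0.302]
orientation: [-2.218, -2.218, 0.008]
force: [1.2, -1.7, 0.6]
gripper_width: 0.0602
```

Emit:
step_arm --pt "-40 0 -45 0 0 0 60" --pt "-30 0 -20 0 0 0 60" --pt "0 0 0 0 0 0 60" --pt "0 0 0 0 0 0 60" --pt "0 0 0 0 0 0 60"

```text
t: 36.4
eef_pos: [0.6386, -0.077, 0.3604]
orientation: [-2.219, -2.221, 0.002]
force: [0.8, 1.0, -0.3]
gripper_width: 0.06
```

```bash
python3 - <<'E'
from h import *
s,o=wsnap('w31'); t=snap('top','t31'); a=snap('scene','s31'); crop(a,'s31a',230,140,340,260,6)
crop(s,'w31a',250,60,400,300,3)
E
```

```text
(no output)
```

View pics/w31.png

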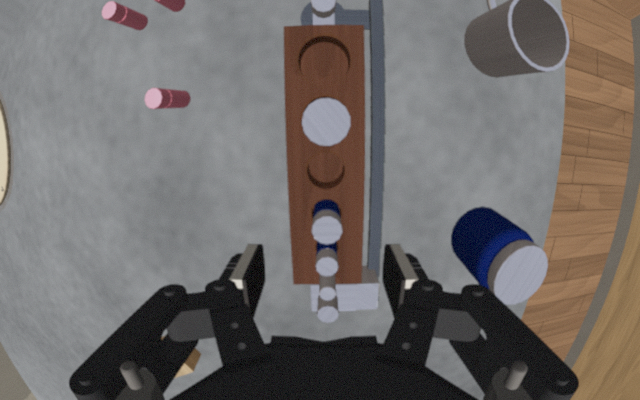

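View pics/t31.png

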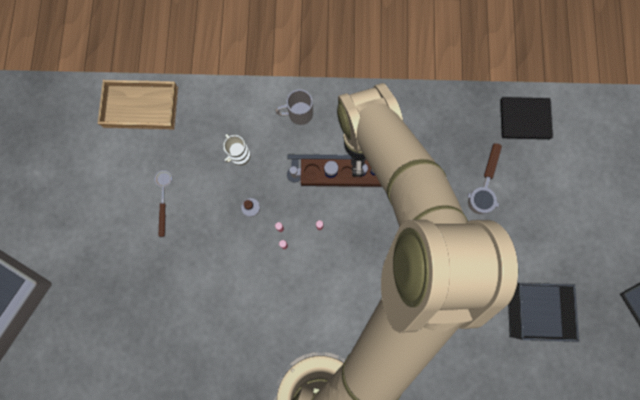

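View pics/s31a.png

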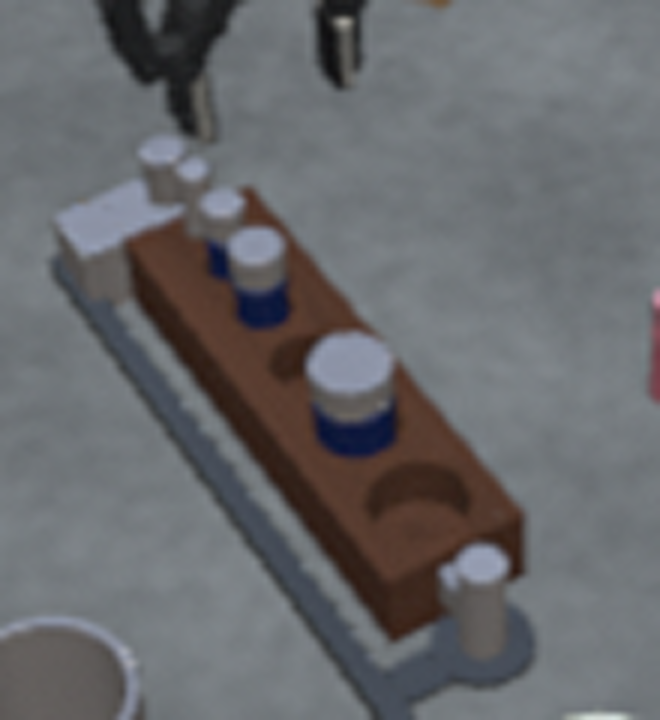

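View pics/s31.png

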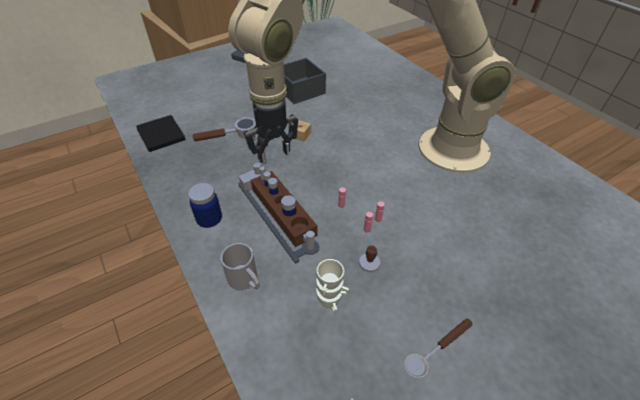

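```bash
python3 -c "
from station import *
print(finish_job())"
```

```text
the job is handed in; nothing more can be done
None
```

I swung the rack home against its stop and pinned it. I then put all three canisters on the counter into their matching holes and handed the job in at about 36.5 s.

- **Rack and pin:** the knob was pushed until about 13 N built up at the stop, and the wrist camera showed the lug eye lined up in the fork. The pin then went down without side load until its head rested on the fork. That was at TCP height 0.2228 m, against about 0.2227 m expected.
- **Canisters:** the 20 mm went in hole 5, the 26 mm in hole 4 and the 38 mm in hole 2. The 38 mm one was knocked aside during the run, so I measured it again before picking it up. Each went down to about its expected floor height (within 1.5 mm) and met about 10–12 N there.
- **Last pictures:** the scene and wrist views show the pin head on the fork and the three canisters upright in the rack. Holes 1 and 3 are empty because no 44 mm or 32 mm canister was seen. The cups, tamper, spoon and portafilter look undisturbed, and the gripper is clear of everything.
- **Disagreements:** no final check failed. The cameras differed from each other and from the arm by 1–3 mm. In the wrist view the foot of each canister sat about 2 mm off its predicted place along the rack. All three still went in without jamming; the 38 mm one showed about 3–4 N sideways near the bottom.

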